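# Pack the inlaid boxes in their fitted cases

## Robot

A 7-joint arm with a two-finger parallel gripper is mounted at the origin on the work surface. World frame = base frame: x ahead of the robot, y to its left, z up, the work surface at z = 0. Lengths are in m, angles in rad, forces in N, time in s.
With the tool pointing down it reaches from about 0.425 to 0.8 m from the base axis. Payload 8.3 kg.
Tool frame: the origin (TCP) lies midway between the tips of the shut fingers; the grasp point (between the pads) lies 19 mm behind it (ctrl.grip_depth is the distance from the TCP to the grasp point, in m); z points along the fingers, y is the direction in which the jaws open and shut (so a half turn about z gives the same grasp; the last joint's range is limited). The gripper opens to 85 mm and grips with 20 to 120 N. Pads are 22 mm wide; open, the fingers measure 114 mm over their backs; the gripper's body (76 mm by 85 mm) begins 54 mm behind the grasp point. The pads swing forward as they close: fully open they stand 13 mm farther back than shut.
Start: joints at [1.095, 0.383, 0.016, 1.37, -0.006, 1.388, -0.046], TCP at [0.251, -0.572, 0.231] pointing down, gripper open.
Joint ranges: [-2.95, 2.95], [-0.25, 2.06], [-1.52, 1.56], [0.18, 2.33], [-1.44, 4.58], [0.02, 2.06], [-3.01, 3.01]. Speed limits (rad/s): [2.39, 2.39, 3.01, 3.01, 3.14, 3.14, 3.14].

## Interface

Orientations are given as a 3x3 rotation matrix whose columns are the frame's x, y, z axes.
In Python, from rig import sensors, cams, ctrl gives the robot as it stands.
- The arm moves only by the tool apply_moves, never from a script. Its argument "targets" is a list of rows, each an object of numbers: "dx", "dy", "dz": the shift along the tool's x, y, z in m; "ax", "ay", "az": the turn, a rotation vector about the tool's x, y, z in degrees. In form: [{"dx": .., "dy": .., "dz": .., "ax": .., "ay": .., "az": ..}, ...]. A call has 1 to 5 rows; each row shifts and turns the pose as measured when the row begins, along the tool's axes as they then stand; what a row does not reach is not made up. A row lasts 1/12 s, in which the tool goes at most 41.7 mm and 7.16 degrees, less where a joint would pass 70% of its speed; a pose out of reach is approached as far as the arm can. A call is refused whole if a number of a shift passes 0.0417 or a number of a turn 7.16, either way. A call with a gripper value outside its range is refused whole. "jaw" is the opening, from 0 (shut) to 1 (fully open), set as the call begins (left out, the last holds). The fingers move at their own pace and stop on an object; "force" is the grip in N (left out, the last holds). Time passes only in rows, so rows that do not move let the fingers close. It gives the time, the measured TCP pose, the force and the opening at its end, in the units of the state.
- sensors.state(): the state, without advancing time (a new reading comes with each control period).
- cams.camera(name): name is "scene" or "side" or "wrist"; returns a dict with "color" (420x560x3 uint8, red, green, blue), "fx", "fy", "cx", "cy" (pixels), "rvec" (rotation vector, rad) and "tvec" (3), from world to camera coordinates, as OpenCV has them. Camera axes: x right, y down, z forward; pixel columns grow to the right and rows downward; lengths in m; the calibration is good to about 2 mm. A picture is of the moment at which its call begins. There is no depth.
- ctrl.close_job(): hands the job in, once; it reports no verdict.
The state is a dict: "t": time; "joints": joint angles; "joint_velocities": joint speeds; "tau": joint torques, N m; "ee_pos": TCP position; "tool_rot": TCP orientation; "wrist_force": force on the tool from outside, world axes, zero at the start; "wrist_torque": the same for the moment, N m; "gripper_width": opening from 0.0 (shut) to 1.0 (fully open).
Only numpy, scipy, OpenCV 4.12 (cv2) and the standard library are available. Lean on these libraries where they do the work, as an engineer would, in place of code of your own. Each camera call takes 0.05 s, during which the arm holds its last target. There are 200 camera calls.

## Task

Pack the finished order: put the round box, the square box and the long pen box each upright into the open presentation case whose red-lined recess has its shape, sitting flat on the recess floor, and close the round box with its loose knobbed lid. Set every piece down rather than dropping it, and leave the little vase, the wire spool and the polish tin standing where they are.

Things in the scene. Friction and masses are not known exactly. Their poses are not given: they have to be found in the camera images.
- round_box: Round open-topped box of blackened steel with a silver zigzag inlaid on its wall, no lid on it: outside diameter 60 mm, 40 mm high, wall 4 mm (opening 52 mm in diameter), inner floor 5 mm above the underside; about 0.18 kg. Origin at the centre of its underside, z up. It belongs, with its lid on, in round_case.
- lid: Loose lid of round_box: black disc 62 mm across with a brass knob, lying knob up; 0.07 kg. Origin: centre of its lowest face, z up. Tapered plug (34 mm wide at height 0, 43 mm at 6 mm) that enters the box; disc 6 to 10 mm, its top sloping up to 15 mm; knob to grip, 15 mm wide from 15 to 32 mm, top at 36 mm. Seated, its disc lies on the box's rim: its origin is 34 mm above the box's origin.
- square_box: Closed square box of blackened steel, silver lines inlaid on its top (it does not open): 56 x 56 mm, 40 mm high, about 0.22 kg. Origin at the centre of its underside, x and y square to its sides, z up. It belongs in square_case, any of the four ways round.
- pen_box: Closed long narrow box with half-round ends (a pen box), blackened steel with silver diamonds on its top (it does not open): 140 mm long along its y axis, 34 mm wide along its x axis, 40 mm high, about 0.24 kg. Origin at the centre of its underside, z up. It belongs in pen_case, either way round.
- round_case: Open presentation case fixed to the bench, 26 mm high: dark wooden rim, ivory insert, in its middle one red-lined recess, 14 mm deep (floor 12 mm above the bench), with a 3 mm chamfer at its mouth. This case is 112 x 112 mm, its recess is round, 74 mm in diameter. Origin at the centre of the underside, z up.
- square_case: Open presentation case fixed to the bench, 26 mm high: dark wooden rim, ivory insert, in its middle one red-lined recess, 14 mm deep (floor 12 mm above the bench), with a 3 mm chamfer at its mouth. This case is 112 x 112 mm, its recess is square, 70 x 70 mm, with sides along the case's x and y axes. Origin at the centre of the underside, z up.
- pen_case: Open presentation case fixed to the bench, 26 mm high: dark wooden rim, ivory insert, in its middle one red-lined recess, 14 mm deep (floor 12 mm above the bench), with a 3 mm chamfer at its mouth. This case is 84 mm along its x axis and 184 mm along its y axis; its recess is a rectangle, 48 mm along x and 154 mm along y. Origin at the centre of the underside, z up.
- vase: Bystander: small slender black vase with silver bands, 125 mm high, at most 52 mm wide, standing loose between the cases. Origin at the centre of its underside.
- spool: Bystander: small spool of silver wire with orange flanges, diameter 38 mm, 35 mm high, standing loose among the pieces. Origin at the centre of its underside.
- tin: Bystander: round polish tin with a green lid, diameter 59 mm, 32 mm high, standing loose between the cases. Origin at the centre of its underside.

How it is judged:
By the outcome, as a careful person would: the job done as asked, in the order asked, and still so for the second after the job is handed in, with the robot touching nothing.
It also fails if it takes over 115 s, if anything falls off the work surface, if the arm or the gripper's body presses on something with over 40 N, if the wrist force passes 120 N, or if a joint passes its speed limit or range.

## Working session

There is one attempt and no reset: what is moved stays moved. The work goes in short steps, Python scripts to look and compute and a tool call to move; the robot and the scene stay as the last step left them, time stands still between calls to the robot, and variables do not carry over. Pictures are saved under pics/ and viewed, about 12 in all and at most 16, crops included, and the job is handed in when it is done.

Besides the shell and the picture viewer there is one more tool, called after "Call:" as name(argument=value, ...), one argument or row to a line, values as JSON. apply_moves: Moves the arm, as the interface text tells. Its arguments: {"type":"object","properties":{"targets":{"type":"array"},"jaw":{"type":"number"},"force":{"type":"number"}},"required":["targets"]}

```bash
ls; mkdir -p pics; python3 - <<'E'
from rig import sensors,cams,ctrl
import cv2,numpy as np
s=sensors.state();print(s)
for n in ("scene","side","wrist"):
    c=cams.camera(n);cv2.imwrite(f"pics/{n}0.png",c["color"][:,:,::-1]);print(n,c["fx"],c["cx"],c["cy"],c["rvec"],c["tvec"])
E
```

```text
pics
{'t': 0.0, 'joints': array([ 1.09514961,  0.38423275,  0.01637478,  1.37118448, -0.00630402,
        1.38822   , -0.04649519]), 'joint_velocities': array([ 0.00064769,  0.00187887,  0.00072623,  0.00063286, -0.00074695,
       -0.00075246, -0.00081604]), 'tau': array([-7.51463758e-04, -6.27591777e+01,  8.43769591e-01, -3.71823120e+01,
        1.64425647e-02,  1.40619348e-02, -8.20430955e-06]), 'ee_pos': array([ 0.25052712, -0.57202052,  0.23026853]), 'tool_rot': array([[ 9.15995650e-01,  4.01187335e-01, -8.31206530e-04],
       [ 4.01188194e-01, -9.15993855e-01,  1.81397283e-03],
       [-3.36371488e-05, -1.99506147e-03, -9.99998009e-01]]), 'wrist_force': array([-0.03325018,  0.32254775,  0.3180165 ]), 'wrist_torque': array([ 0.00079954, -0.01278831, -0.0270246 ]), 'gripper_width': 1.0031157384086333}
scene 510.26467964906817 281.27757088705374 209.35644044982263 [ 0.9337632   2.34557098 -1.23213365] [ 0.37339878 -0.17139978  1.38010098]
side 392.49867639772737 279.96365325269505 207.75727342614593 [ 0.79095259 -2.57566245  1.11036676] [0.41663086 0.21656577 0.79081967]
wrist 324.0494526437683 285.19495556669534 216.6705600969891 [-2.4034285   1.57057211  0.24980826] [-0.62313651 -0.0398051   0.38133247]
```

View pics/scene0.png

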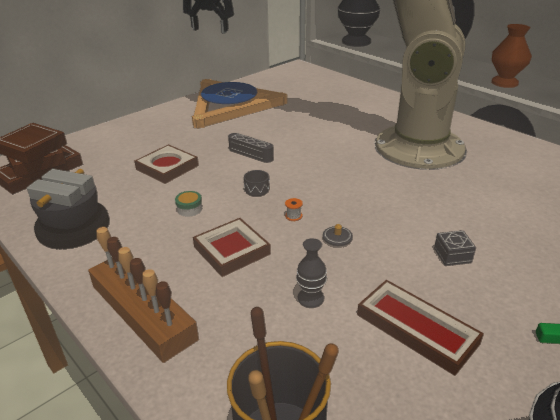

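View pics/side0.png

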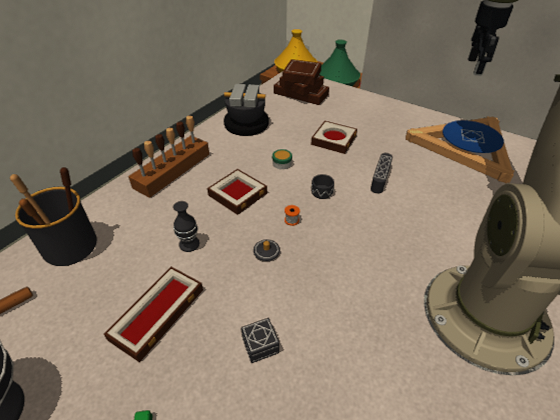

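View pics/wrist0.png

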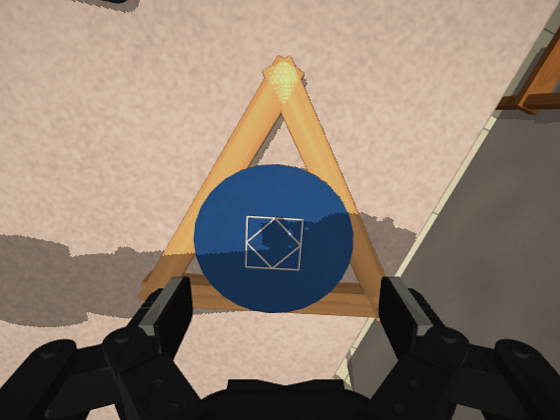

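Scene view (pixels): round case (166,161), pen box (250,147), round box (257,183), tin (189,202), square case (232,245), spool (294,209), lid (337,236), vase (311,275), pen case (420,325) and square box (455,247). The side view shows the same objects. The wrist view shows only the blue-and-wood stand.

```bash
cat > h.py <<'E'
from rig import sensors,cams,ctrl
import cv2,numpy as np
def cam(n,save=None):
    c=cams.camera(n);c["R"]=cv2.Rodrigues(np.array(c["rvec"]))[0]
    if save: cv2.imwrite(f"pics/{save}.png",c["color"][:,:,::-1])
    return c
def ray(c,uv,z):
    uv=np.atleast_2d(uv).astype(float)
    d=np.c_[(uv[:,0]-c["cx"])/c["fx"],(uv[:,1]-c["cy"])/c["fy"],np.ones(len(uv))]@c["R"]
    o=-c["R"].T@np.array(c["tvec"])
    return (o+d*((z-o[2])/d[:,2])[:,None])[:,:2]
def proj(c,P):
    p=np.atleast_2d(P)@c["R"].T+np.array(c["tvec"])
    return np.c_[p[:,0]/p[:,2]*c["fx"]+c["cx"],p[:,1]/p[:,2]*c["fy"]+c["cy"]]
def go(x,y,z,yaw):
    """shift (tool axes) from now to a pose; yaw=direction of tool x in deg, tool down"""
    s=sensors.state();R=s["tool_rot"];p=s["ee_pos"]
    a=np.radians(yaw);Rt=np.array([[np.cos(a),np.sin(a),0],[np.sin(a),-np.cos(a),0],[0,0,-1]])
    dr=np.degrees(cv2.Rodrigues(R.T@Rt)[0].ravel())
    print("t",round(s["t"],2),"p",p.round(4),"yaw",np.degrees(np.arctan2(R[1,0],R[0,0])).round(2),"shift",(R.T@(np.array([x,y,z])-p)).round(4),"rot",dr.round(2),"F",s["wrist_force"].round(1),"w",round(s["gripper_width"],3))
E
python3 - <<'E'
from h import *
S=cam("scene");D=cam("side")
for n,u,v,z in [("roundcase",(166,159),(334,135),.026),("penbox",(251,143),(383,163),.04),("roundbox",(257,176),(322,182),.04),("tin",(189,198),(282,155),.032),("sqcase",(232,243),(238,189),.026),("spool",(294,203),(292,210),.035),("lid",(338,227),(266,243),.036),("vase",(312,244),(181,206),.125),("pencase",(420,323),(155,308),.026),("sqbox",(456,240),(259,333),.04)]:
    print(n,ray(S,u,z).round(3),ray(D,v,z).round(3))
# orientations by masks
for n,c in (("S",S),("D",D)):
    h=cv2.cvtColor(c["color"],cv2.COLOR_RGB2HSV)
    m=cv2.inRange(h,(0,150,60),(6,255,255))|cv2.inRange(h,(172,150,60),(180,255,255))
    k,l,st,ce=cv2.connectedComponentsWithStats(m)
    for i in range(1,k):
        if st[i,4]>80:
            q=np.argwhere(l==i)[:,::-1];w=ray(c,q,.012);r=cv2.minAreaRect((w*1000).astype(np.float32));print(n,ce[i].round(),r)
E
```

```text
roundcase [[ 0.556 -0.376]] [[ 0.55 -0.37]]
penbox [[ 0.364 -0.272]] [[ 0.361 -0.303]]
roundbox [[ 0.461 -0.136]] [[ 0.461 -0.135]]
tin [[ 0.621 -0.18 ]] [[ 0.62  -0.184]]
sqcase [[0.648 0.005]] [[ 0.636 -0.001]]
spool [[ 0.472 -0.002]] [[ 0.471 -0.005]]
lid [[0.469 0.122]] [[0.461 0.118]]
vase [[0.627 0.2  ]] [[0.624 0.198]]
pencase [[0.557 0.379]] [[0.548 0.372]]
sqbox [[0.342 0.31 ]] [[0.342 0.306]]
S [166. 161.] ((549.7086791992188, -390.69317626953125), (41.430809020996094, 60.88652801513672), 45.76383972167969)
S [230. 244.] ((640.4210205078125, -10.948966979980469), (53.41114044189453, 61.052371978759766), 82.99796295166016)
S [421. 324.] ((545.138427734375, 369.2313537597656), (36.08823013305664, 148.94203186035156), 3.4197278022766113)
D [334. 135.] ((558.5938110351562, -390.9504089355469), (65.89453887939453, 45.84587860107422), 34.46433639526367)
D [237. 189.] ((649.4458618164062, -11.18796157836914), (60.55311965942383, 60.03192901611328), 82.84797668457031)
D [153. 311.] ((554.008056640625, 368.3724670410156), (41.00587463378906, 150.08401489257812), 3.3973333835601807)
```

Call:
apply_moves(
  targets=[
    {"dx": 0.0306, "dy": -0.0263},
    {"dx": 0.0306, "dy": -0.0263},
    {"dx": 0.0306, "dy": -0.0263},
    {"dx": 0.0306, "dy": -0.0263},
    {"dx": 0.0306, "dy": -0.0263},
  ],
)

```text
invalid input
```

Call:
apply_moves(
  targets=[
    {"dx": 0.0306, "dy": -0.0263},
    {"dx": 0.0306, "dy": -0.0263},
    {"dx": 0.0306, "dy": -0.0263},
    {"dx": 0.0306, "dy": -0.0263},
    {"dx": 0.0306, "dy": -0.0263},
  ],
)

```text
invalid input
```

```bash
python3 - <<'E'
from h import *
c=cam("wrist","w1")
s=sensors.state();o=-c["R"].T@np.array(c["tvec"])
print("cam in tool",s["tool_rot"].T@(o-s["ee_pos"]), "cam R in tool",(s["tool_rot"].T@c["R"].T).round(2).tolist())
go(.461,-.136,.12,23.65)
E
```

```text
cam in tool [ 0.07919318 -0.00086751 -0.14323642] cam R in tool [[0.0, -0.95, -0.31], [1.0, 0.0, -0.0], [0.0, -0.31, 0.95]]
t 0.3 p [ 0.2507 -0.5724  0.2309] yaw 23.65 shift [ 0.3677 -0.3153  0.1112] rot [-0.04 -0.    0.  ] F [-0.3 -0.4 -0.1] w 0.998
```

View pics/w1.png

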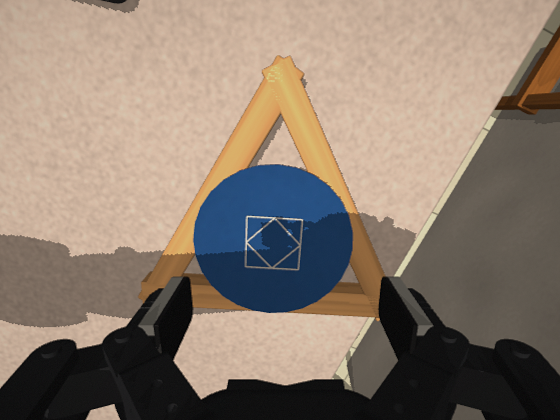

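The move was refused, probably because each row needs all six numbers. The picture is unchanged: same blue stand.

Call:
apply_moves(
  targets=[
    {"dx": 0.0306, "dy": -0.0263, "dz": 0, "ax": 0, "ay": 0, "az": 0},
    {"dx": 0.0306, "dy": -0.0263, "dz": 0, "ax": 0, "ay": 0, "az": 0},
    {"dx": 0.0306, "dy": -0.0263, "dz": 0, "ax": 0, "ay": 0, "az": 0},
    {"dx": 0.0306, "dy": -0.0263, "dz": 0, "ax": 0, "ay": 0, "az": 0},
    {"dx": 0.0306, "dy": -0.0263, "dz": 0, "ax": 0, "ay": 0, "az": 0},
  ],
)

```text
t: 0.72
ee_pos: [0.333, -0.3931, 0.2274]
tool_rot: [[0.923, 0.384, -0.006], [0.384, -0.923, -0.001], [-0.006, -0.002, -1.0]]
wrist_force: [0.6, 0.9, 1.2]
gripper_width: 1.0
```

Call:
apply_moves(
  targets=[
    {"dx": 0.0306, "dy": -0.0263, "dz": 0, "ax": 0, "ay": 0, "az": 0},
    {"dx": 0.0306, "dy": -0.0263, "dz": 0, "ax": 0, "ay": 0, "az": 0},
    {"dx": 0.0306, "dy": -0.0263, "dz": 0, "ax": 0, "ay": 0, "az": 0},
    {"dx": 0.0306, "dy": -0.0263, "dz": 0, "ax": 0, "ay": 0, "az": 0},
    {"dx": 0.0306, "dy": -0.0263, "dz": 0, "ax": 0, "ay": 0, "az": 0},
  ],
)

```text
t: 1.13
ee_pos: [0.4248, -0.2056, 0.2274]
tool_rot: [[0.924, 0.383, -0.005], [0.383, -0.924, -0.004], [-0.006, 0.001, -1.0]]
wrist_force: [1.3, 0.3, -0.2]
gripper_width: 0.998
```

```bash
python3 - <<'E'
from h import *
go(.461,-.136,.12,23.65)
E
```

```text
t 1.13 p [ 0.4248 -0.2056  0.2274] yaw 22.52 shift [ 0.0607 -0.0506  0.107 ] rot [ 0.08  0.33 -1.13] F [ 1.3  0.3 -0.2] w 0.998
```

Call:
apply_moves(
  targets=[
    {"dx": 0.03, "dy": -0.025, "dz": 0.01, "ax": 0, "ay": 0, "az": 0},
    {"dx": 0.03, "dy": -0.025, "dz": 0.01, "ax": 0, "ay": 0, "az": 0},
    {"dx": 0, "dy": 0, "dz": 0, "ax": 0, "ay": 0, "az": -1},
  ],
)

```text
t: 1.38
ee_pos: [0.4651, -0.1248, 0.2084]
tool_rot: [[0.913, 0.409, 0.001], [0.409, -0.913, -0.003], [-0.0, 0.003, -1.0]]
wrist_force: [0.2, 0.9, -0.4]
gripper_width: 1.0
```

```bash
python3 - <<'E'
from h import *
c=cam("wrist","w2")
print(proj(c,[[.461,-.136,.04],[.461,-.136,0]]))
go(.461,-.136,.12,23.65)
E
```

```text
[[294.22625447 204.10346691]
 [293.19321825 194.41154416]]
t 1.43 p [ 0.4641 -0.1282  0.209 ] yaw 24.14 shift [-0.0059  0.0055  0.089 ] rot [0.24 0.08 0.49] F [ 0.1 -1.7 -0.4] w 1.003
```

View pics/w2.png

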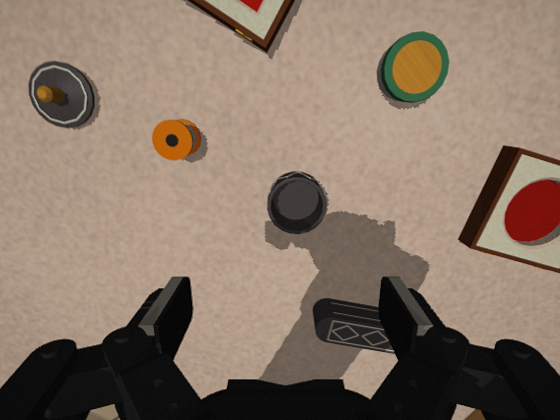

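The round box rim is centred near (298,203), close to where I predicted it. The lid, spool, tin and round case are also in view.

```bash
python3 - <<'E'
from h import *
c=cam("wrist")
g=cv2.cvtColor(c["color"],cv2.COLOR_RGB2GRAY)
m=(g[150:260,240:350]<75).astype(np.uint8);k,l,st,ce=cv2.connectedComponentsWithStats(m);print(st,ce)
for u in [(298,203)]: print(ray(c,u,.04))
print("lid knob",ray(c,(45,94),.034),"roundcase red(top edge z~.02)",ray(c,(545,212),.02))
p=ray(c,(298,203),.04)[0]
go(p[0],p[1],.013,24)
E
```

```text
[[   0    0  110  110 9284]
 [  38   19   14    6   22]
 [  25   20   59   62 2794]] [[54.77391211 55.59338647]
 [44.22727273 21.36363636]
 [53.67072298 51.1277738 ]]
[[ 0.4623546 -0.142749 ]]
lid knob [[0.46036902 0.11180031]] roundcase red(top edge z~.02) [[ 0.55697591 -0.39279513]]
t 1.48 p [ 0.4633 -0.1313  0.2093] yaw 23.83 shift [-0.005   0.009   0.1964] rot [ 0.3   0.12 -0.17] F [0.3 0.  0. ] w 1.001
```

Call:
apply_moves(
  targets=[
    {"dx": -0.0045, "dy": 0.0055, "dz": 0.03, "ax": 0, "ay": 0, "az": 0},
    {"dx": 0, "dy": 0, "dz": 0.035, "ax": 0, "ay": 0, "az": 0},
    {"dx": 0, "dy": 0, "dz": 0.035, "ax": 0, "ay": 0, "az": 0},
    {"dx": 0, "dy": 0, "dz": 0.03, "ax": 0, "ay": 0, "az": 0},
    {"dx": 0, "dy": 0, "dz": 0, "ax": 0, "ay": 0, "az": 0},
  ],
)

```text
t: 1.9
ee_pos: [0.4626, -0.1476, 0.0792]
tool_rot: [[0.919, 0.395, 0.008], [0.395, -0.919, -0.012], [0.003, 0.015, -1.0]]
wrist_force: [-0.8, -0.0, 0.2]
gripper_width: 1.002
```

```bash
python3 - <<'E'
from h import *
c=cam("wrist","w3")
print(proj(c,[[.461,-.139,.04]]))
g=cv2.cvtColor(c["color"],cv2.COLOR_RGB2GRAY)
m=(g<75).astype(np.uint8);m[300:]=0;k,l,st,ce=cv2.connectedComponentsWithStats(m);print(st[st[:,4]>500])
go(.461,-.139,.013,24)
E
```

```text
[[271.71839935 245.55367717]]
[[     0      0    560    420 220739]
 [   399      0    104     73   1641]
 [    61    108     58     63   1314]
 [   222    190     98    100   7353]
 [   519    208     41     92   2028]
 [   146    277     46     23    703]
 [   379    276     46     24    715]]
t 1.95 p [ 0.4638 -0.1481  0.0818] yaw 23.23 shift [ 0.0007 -0.0106  0.0686] rot [ 0.93 -0.26 -0.78] F [ 0.1 -0.3  0.4] w 0.999
```

View pics/w3.png

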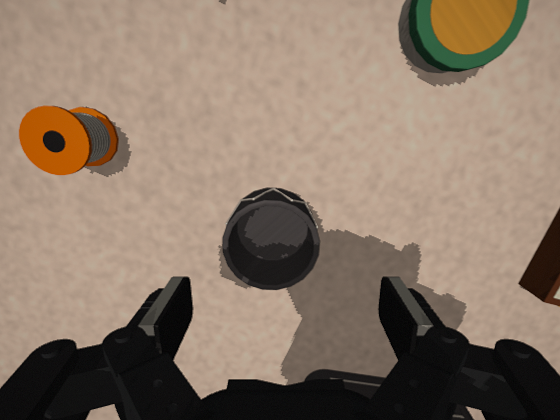

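The rim is centred at (271,243), matching the prediction, so the box is at (0.461, -0.138). Correct the offset, descend and grip.

Call:
apply_moves(
  targets=[
    {"dx": 0.0005, "dy": -0.0105, "dz": 0.005, "ax": 0.8, "ay": -0.2, "az": 0},
    {"dx": 0, "dy": 0, "dz": 0, "ax": 0, "ay": 0, "az": 0},
    {"dx": 0, "dy": 0, "dz": 0, "ax": 0, "ay": 0, "az": 0},
  ],
)

```text
t: 2.2
ee_pos: [0.4617, -0.1402, 0.0809]
tool_rot: [[0.921, 0.39, 0.006], [0.39, -0.921, -0.002], [0.004, 0.005, -1.0]]
wrist_force: [-0.9, -0.2, 0.4]
gripper_width: 1.003
```

```bash
python3 - <<'E'
from h import *
go(.461,-.138,.013,24)
E
```

```text
t 2.2 p [ 0.4617 -0.1402  0.0809] yaw 22.98 shift [-0.0001 -0.0026  0.0679] rot [ 0.26 -0.24 -1.02] F [-0.9 -0.2  0.4] w 1.003
```

Call:
apply_moves(
  targets=[
    {"dx": 0, "dy": -0.002, "dz": 0.03, "ax": 0, "ay": 0, "az": 0},
    {"dx": 0, "dy": -0.001, "dz": 0.03, "ax": 0, "ay": 0, "az": 0},
    {"dx": 0, "dy": 0, "dz": 0.01, "ax": 0, "ay": 0, "az": 0},
    {"dx": 0, "dy": 0, "dz": 0, "ax": 0, "ay": 0, "az": 0},
  ],
)

```text
t: 2.53
ee_pos: [0.4682, -0.14, 0.0175]
tool_rot: [[0.921, 0.389, 0.021], [0.39, -0.921, -0.008], [0.016, 0.016, -1.0]]
wrist_force: [-0.5, -0.1, 0.3]
gripper_width: 1.0
```

```bash
python3 - <<'E'
from h import *
go(.461,-.138,.013,24)
E
```

```text
t 2.53 p [ 0.4682 -0.14    0.0175] yaw 22.94 shift [-0.006  -0.0048  0.0043] rot [ 0.92 -0.92 -1.07] F [-0.5 -0.1  0.3] w 1.0
```

Call:
apply_moves(
  targets=[
    {"dx": -0.006, "dy": -0.0045, "dz": 0.002, "ax": 0.9, "ay": -0.9, "az": 0},
    {"dx": -0.001, "dy": -0.001, "dz": 0.001, "ax": 0.2, "ay": -0.2, "az": 0},
    {"dx": 0, "dy": 0, "dz": 0, "ax": 0, "ay": 0, "az": 0},
  ],
)

```text
t: 2.78
ee_pos: [0.4611, -0.1381, 0.0179]
tool_rot: [[0.921, 0.39, -0.003], [0.39, -0.921, 0.002], [-0.002, -0.003, -1.0]]
wrist_force: [0.4, -0.5, -0.3]
gripper_width: 1.002
```

Call:
apply_moves(
  targets=[
    {"dx": 0, "dy": 0, "dz": 0, "ax": 0, "ay": 0, "az": 0},
    {"dx": 0, "dy": 0, "dz": 0, "ax": 0, "ay": 0, "az": 0},
    {"dx": 0, "dy": 0, "dz": 0, "ax": 0, "ay": 0, "az": 0},
    {"dx": 0, "dy": 0, "dz": 0, "ax": 0, "ay": 0, "az": 0},
    {"dx": 0, "dy": 0, "dz": 0, "ax": 0, "ay": 0, "az": 0},
  ],
  jaw=0.5,
  force=40,
)

```text
t: 3.2
ee_pos: [0.4633, -0.1389, 0.0218]
tool_rot: [[0.921, 0.389, 0.002], [0.389, -0.921, -0.0], [0.002, 0.001, -1.0]]
wrist_force: [0.1, -0.1, -1.6]
gripper_width: 0.69
```

```bash
python3 - <<'E'
from h import *
go(.461,-.138,.013,24)
E
```

```text
t 3.2 p [ 0.4633 -0.1389  0.0218] yaw 22.91 shift [-0.0018 -0.0018  0.0088] rot [ 0.07 -0.11 -1.09] F [ 0.1 -0.1 -1.6] w 0.69
```

Call:
apply_moves(
  targets=[
    {"dx": 0, "dy": 0, "dz": -0.01, "ax": 0, "ay": 0, "az": 0},
    {"dx": 0, "dy": 0, "dz": -0.03, "ax": 0, "ay": 0, "az": 0},
    {"dx": 0, "dy": 0, "dz": -0.035, "ax": 0, "ay": 0, "az": 0},
    {"dx": 0, "dy": 0, "dz": -0.035, "ax": 0, "ay": 0, "az": 0},
  ],
)

```text
t: 3.53
ee_pos: [0.4568, -0.137, 0.1288]
tool_rot: [[0.921, 0.39, -0.014], [0.39, -0.921, 0.006], [-0.011, -0.011, -1.0]]
wrist_force: [1.1, -0.9, -1.3]
gripper_width: 0.685
```

Call:
apply_moves(
  targets=[
    {"dx": -0.0124, "dy": 0.036, "dz": 0, "ax": 0, "ay": 0, "az": 0},
    {"dx": -0.0124, "dy": 0.036, "dz": 0, "ax": 0, "ay": 0, "az": 0},
    {"dx": -0.0124, "dy": 0.036, "dz": 0, "ax": 0, "ay": 0, "az": 0},
    {"dx": -0.0124, "dy": 0.036, "dz": 0, "ax": 0, "ay": 0, "az": 0},
    {"dx": -0.0124, "dy": 0.036, "dz": 0, "ax": 0, "ay": 0, "az": 0},
  ],
)

```text
t: 3.95
ee_pos: [0.4795, -0.3234, 0.1436]
tool_rot: [[0.912, 0.409, 0.004], [0.409, -0.912, 0.002], [0.005, 0.0, -1.0]]
wrist_force: [2.0, -1.3, -1.6]
gripper_width: 0.684
```

Call:
apply_moves(
  targets=[
    {"dx": -0.0124, "dy": 0.03, "dz": 0, "ax": 0, "ay": 0, "az": 0},
    {"dx": 0, "dy": 0.015, "dz": 0, "ax": 0, "ay": 0, "az": 0},
    {"dx": 0, "dy": 0, "dz": 0, "ax": 0, "ay": 0, "az": 0},
  ],
)

```text
t: 4.2
ee_pos: [0.4831, -0.3822, 0.1451]
tool_rot: [[0.917, 0.399, 0.004], [0.399, -0.917, -0.003], [0.002, 0.004, -1.0]]
wrist_force: [-0.0, -0.0, -1.5]
gripper_width: 0.689
```

```bash
python3 - <<'E'
from h import *
c=cam("wrist","w4")
print(proj(c,[[.555,-.385,.026]]))
go(.555,-.385,.12,24)
E
```

```text
[[325.67836345 131.70723638]]
t 4.25 p [ 0.4825 -0.3814  0.145 ] yaw 23.54 shift [0.065  0.0322 0.0252] rot [ 0.2  -0.1  -0.46] F [-0.3 -0.2 -1.7] w 0.687
```

View pics/w4.png

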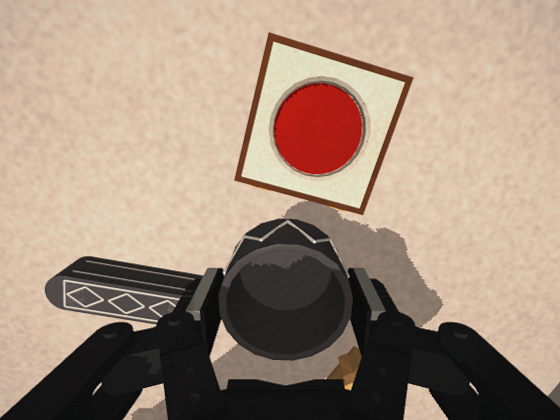

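The box is held. The round case recess is fully visible at (319,128), with case corners at (269,33), (412,78), (362,213) and (236,180).

```bash
python3 - <<'E'
from h import *
c=cam("wrist")
h=cv2.cvtColor(c["color"],cv2.COLOR_RGB2HSV)
m=cv2.inRange(h,(0,150,60),(6,255,255))|cv2.inRange(h,(172,150,60),(180,255,255))
w=ray(c,np.argwhere(m)[:,::-1],.012);e=cv2.minEnclosingCircle((w*1000).astype(np.float32));print("red",e,w.mean(0))
q=ray(c,[(269,33),(412,78),(362,213),(236,180)],.026);print("corners",q.mean(0),q)
s=sensors.state();zb=s["ee_pos"][2]-.0218+.04
print("box centre",ray(c,(285,301),zb),s["ee_pos"])
t=q.mean(0);go(t[0],t[1],.08,23.5)
E
```

```text
red ((553.7470092773438, -379.79736328125), 36.47610855102539) [ 0.5548945  -0.37928484]
corners [ 0.55297075 -0.3795701 ] [[ 0.60003821 -0.31688604]
 [ 0.61521167 -0.42656548]
 [ 0.50634852 -0.44146228]
 [ 0.49028463 -0.33336659]]
box centre [[ 0.48152199 -0.38067303]] [ 0.48292069 -0.37927366  0.14492046]
t 4.3 p [ 0.4829 -0.3793  0.1449] yaw 23.66 shift [0.0639 0.0282 0.0651] rot [ 0.14 -0.12  0.16] F [ 0.1  0.7 -2.4] w 0.685
```

Call:
apply_moves(
  targets=[
    {"dx": 0.033, "dy": 0.0148, "dz": 0, "ax": 0, "ay": 0, "az": 0},
    {"dx": 0.03, "dy": 0.0135, "dz": 0.02, "ax": 0, "ay": 0, "az": 0},
    {"dx": 0, "dy": 0, "dz": 0.03, "ax": 0, "ay": 0, "az": 0},
    {"dx": 0, "dy": 0, "dz": 0.01, "ax": 0, "ay": 0, "az": 0},
    {"dx": 0, "dy": 0, "dz": 0, "ax": 0, "ay": 0, "az": 0},
  ],
)

```text
t: 4.72
ee_pos: [0.5536, -0.3705, 0.0845]
tool_rot: [[0.913, 0.407, 0.001], [0.407, -0.913, 0.004], [0.003, -0.003, -1.0]]
wrist_force: [-0.6, 0.2, -1.4]
gripper_width: 0.684
```

```bash
python3 - <<'E'
from h import *
go(.555,-.380,.035,23.5)
E
```

```text
t 4.72 p [ 0.5536 -0.3705  0.0845] yaw 24.03 shift [-0.0027  0.0094  0.0494] rot [-0.2  -0.17  0.53] F [-0.6  0.2 -1.4] w 0.684
```

Call:
apply_moves(
  targets=[
    {"dx": -0.0027, "dy": 0.0094, "dz": 0.012, "ax": -0.2, "ay": -0.2, "az": 0},
    {"dx": 0, "dy": 0, "dz": 0.015, "ax": 0, "ay": 0, "az": 0},
    {"dx": 0, "dy": 0, "dz": 0.002, "ax": 0, "ay": 0, "az": 0},
  ],
)

```text
t: 4.97
ee_pos: [0.5553, -0.379, 0.0576]
tool_rot: [[0.912, 0.41, 0.001], [0.41, -0.912, -0.001], [0.0, 0.002, -1.0]]
wrist_force: [-0.6, 0.2, -1.5]
gripper_width: 0.688
```

```bash
python3 - <<'E'
from h import *
go(.555,-.380,.034,23.5)
E
```

```text
t 4.97 p [ 0.5553 -0.379   0.0576] yaw 24.21 shift [-0.0006  0.0007  0.0236] rot [ 0.09 -0.02  0.71] F [-0.6  0.2 -1.5] w 0.688
```

Well centred and level. Lower gently.

Call:
apply_moves(
  targets=[
    {"dx": 0, "dy": 0.0005, "dz": 0.008, "ax": 0, "ay": 0, "az": 0},
    {"dx": 0, "dy": 0, "dz": 0.008, "ax": 0, "ay": 0, "az": 0},
    {"dx": 0, "dy": 0, "dz": 0.003, "ax": 0, "ay": 0, "az": 0},
  ],
)

```text
t: 5.22
ee_pos: [0.5554, -0.3818, 0.0406]
tool_rot: [[0.913, 0.409, 0.004], [0.409, -0.913, -0.005], [0.001, 0.006, -1.0]]
wrist_force: [-1.1, 0.5, -2.0]
gripper_width: 0.683
```

```bash
python3 - <<'E'
from h import *
go(.555,-.380,.034,23.5)
E
```

```text
t 5.22 p [ 0.5554 -0.3818  0.0406] yaw 24.12 shift [ 0.0004 -0.0018  0.0066] rot [ 0.32 -0.08  0.62] F [-1.1  0.5 -2. ] w 0.683
```

Call:
apply_moves(
  targets=[
    {"dx": 0, "dy": -0.0015, "dz": 0.004, "ax": 0.3, "ay": 0, "az": 0},
    {"dx": 0, "dy": 0, "dz": 0.003, "ax": 0, "ay": 0, "az": 0},
    {"dx": 0, "dy": 0, "dz": 0.002, "ax": 0, "ay": 0, "az": 0},
  ],
)

```text
t: 5.47
ee_pos: [0.5548, -0.3812, 0.0328]
tool_rot: [[0.913, 0.408, 0.002], [0.408, -0.913, -0.0], [0.002, 0.001, -1.0]]
wrist_force: [-7.5, 3.8, 18.9]
gripper_width: 0.687
```

Call:
apply_moves(
  targets=[
    {"dx": 0, "dy": 0, "dz": 0.002, "ax": 0, "ay": 0, "az": 0},
  ],
)

```text
t: 5.55
ee_pos: [0.5549, -0.3813, 0.0328]
tool_rot: [[0.913, 0.407, 0.003], [0.407, -0.913, -0.001], [0.002, 0.002, -1.0]]
wrist_force: [-10.2, 5.2, 20.6]
gripper_width: 0.684
```

```bash
python3 - <<'E'
from h import *
go(.555,-.380,.034,23.5)
E
```

```text
t 5.55 p [ 0.5549 -0.3813  0.0328] yaw 24.04 shift [ 0.0006 -0.0012 -0.0012] rot [ 0.1  -0.13  0.54] F [-10.2   5.2  20.6] w 0.684
```

Contact with the floor, about 20 N. Relax, open and rise.

Call:
apply_moves(
  targets=[
    {"dx": 0, "dy": 0, "dz": -0.0005, "ax": 0, "ay": 0, "az": 0},
    {"dx": 0, "dy": 0, "dz": 0, "ax": 0, "ay": 0, "az": 0},
  ],
)

```text
t: 5.72
ee_pos: [0.5554, -0.3816, 0.035]
tool_rot: [[0.913, 0.407, 0.004], [0.407, -0.913, -0.002], [0.003, 0.003, -1.0]]
wrist_force: [0.2, -0.4, -2.1]
gripper_width: 0.684
```

Call:
apply_moves(
  targets=[
    {"dx": 0, "dy": 0, "dz": 0, "ax": 0, "ay": 0, "az": 0},
    {"dx": 0, "dy": 0, "dz": 0, "ax": 0, "ay": 0, "az": 0},
    {"dx": 0, "dy": 0, "dz": 0, "ax": 0, "ay": 0, "az": 0},
    {"dx": 0, "dy": 0, "dz": -0.01, "ax": 0, "ay": 0, "az": 0},
  ],
  jaw=1,
)

```text
t: 6.05
ee_pos: [0.555, -0.3814, 0.0438]
tool_rot: [[0.913, 0.407, 0.003], [0.407, -0.913, -0.001], [0.003, 0.002, -1.0]]
wrist_force: [-0.9, 1.1, -0.4]
gripper_width: 0.997
```

Call:
apply_moves(
  targets=[
    {"dx": 0, "dy": 0, "dz": -0.03, "ax": 0, "ay": 0, "az": 0},
    {"dx": 0, "dy": 0, "dz": -0.04, "ax": 0, "ay": 0, "az": 0},
    {"dx": 0, "dy": 0, "dz": -0.04, "ax": 0, "ay": 0, "az": 0},
    {"dx": 0, "dy": 0, "dz": -0.03, "ax": 0, "ay": 0, "az": 0},
  ],
)

```text
t: 6.38
ee_pos: [0.5509, -0.3788, 0.1828]
tool_rot: [[0.913, 0.408, -0.009], [0.408, -0.913, 0.007], [-0.005, -0.01, -1.0]]
wrist_force: [2.1, 0.3, -0.2]
gripper_width: 1.005
```

```bash
python3 - <<'E'
from h import *
cam("wrist","w5");D=cam("side")
go(.342,.308,.2,132)
# square box top corners from side: orientation
im=D["color"][300:380,220:300];cv2.imwrite("pics/sq.png",cv2.resize(im[:,:,::-1],None,fx=5,fy=5))
a=cv2.imread("pics/w5.png");b=cv2.imread("pics/sq.png");cv2.imwrite("pics/w5b.png",np.hstack([cv2.resize(a,(440,330)),cv2.resize(b,(330,330))]))
E
```

```text
t 6.48 p [ 0.5535 -0.3804  0.1874] yaw 24.07 shift [ 0.0877 -0.7148 -0.0112] rot [-5.0000e-02 -1.2000e-01 -1.0793e+02] F [ 0.8 -0.1  0.6] w 1.004
```

View pics/w5b.png

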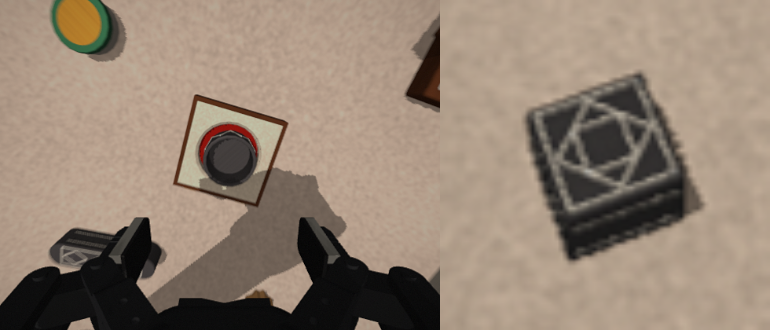

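Round box seated in its recess; the side crop shows the square box top corners.

```bash
cat >> h.py <<'E'
def plan(x,y,z,yaw,n):
    "rows (dx,dy,dz,az) along an arc about the base, n rows"
    s=sensors.state();R=s["tool_rot"];p=s["ee_pos"]
    A=np.array([np.hypot(p[0],p[1]),np.arctan2(p[1],p[0]),p[2],np.arctan2(R[1,0],R[0,0])])
    B=np.array([np.hypot(x,y),np.arctan2(y,x),z,np.radians(yaw)])
    W=[A+(B-A)*i/n for i in range(n+1)]
    for a,b in zip(W,W[1:]):
        d=np.array([b[0]*np.cos(b[1])-a[0]*np.cos(a[1]),b[0]*np.sin(b[1])-a[0]*np.sin(a[1])])
        c,q=np.cos(a[3]),np.sin(a[3]);print(np.round([c*d[0]+q*d[1],q*d[0]-c*d[1],-(b[2]-a[2])],4),-np.degrees(b[3]-a[3]).round(2))
E
python3 - <<'E'
from h import *
D=cam("side");q=ray(D,[(241.3,327.2),(268.7,317.7),(279.2,342.9),(251.5,351.6)],.04);print(q.mean(0))
e=np.roll(q,-1,0)-q;print(np.degrees(np.arctan2(e[:,1],e[:,0])),np.linalg.norm(e,axis=1))
S=cam("scene","s2");cv2.imwrite("pics/s2.png",cv2.resize(S["color"][100:280,120:490,::-1],None,fx=2,fy=2,interpolation=cv2.INTER_CUBIC))
E
```

```text
[0.33888591 0.30737403]
[-124.4101159   145.4504493    52.68033692  -31.67146717] [0.05396625 0.05434099 0.05142577 0.05178964]
```

```bash
python3 - <<'E'
from h import *
plan(.340,.308,.19,55.5,18)
E
```

```text
[ 0.0346 -0.037  -0.0005] -1.75
[ 0.0323 -0.0379 -0.0005] -1.75
[ 0.0299 -0.0388 -0.0005] -1.75
[ 0.0275 -0.0395 -0.0005] -1.75
[ 0.0251 -0.0401 -0.0005] -1.75
[ 0.0228 -0.0405 -0.0005] -1.75
[ 0.0204 -0.0408 -0.0005] -1.75
[ 0.018  -0.041  -0.0005] -1.75
[ 0.0157 -0.041  -0.0005] -1.75
[ 0.0134 -0.041  -0.0005] -1.75
[ 0.0111 -0.0408 -0.0005] -1.75
[ 0.0089 -0.0405 -0.0005] -1.75
[ 0.0068 -0.04   -0.0005] -1.75
[ 0.0046 -0.0395 -0.0005] -1.75
[ 0.0026 -0.0389 -0.0005] -1.75
[ 0.0006 -0.0381 -0.0005] -1.75
[-0.0013 -0.0373 -0.0005] -1.75
[-0.0032 -0.0363 -0.0005] -1.75
```

Call:
apply_moves(
  targets=[
    {"dx": 0.028, "dy": -0.03, "dz": 0, "ax": 0, "ay": 0, "az": -1.75},
    {"dx": 0.026, "dy": -0.031, "dz": 0, "ax": 0, "ay": 0, "az": -1.75},
    {"dx": 0.024, "dy": -0.032, "dz": 0, "ax": 0, "ay": 0, "az": -1.75},
    {"dx": 0.023, "dy": -0.033, "dz": 0, "ax": 0, "ay": 0, "az": -1.75},
    {"dx": 0.021, "dy": -0.034, "dz": 0, "ax": 0, "ay": 0, "az": -1.75},
  ],
)

```text
t: 7.0
ee_pos: [0.5793, -0.189, 0.173]
tool_rot: [[0.849, 0.528, -0.021], [0.528, -0.849, 0.004], [-0.016, -0.015, -1.0]]
wrist_force: [0.4, -0.9, 0.3]
gripper_width: 0.996
```

Call:
apply_moves(
  targets=[
    {"dx": 0.02, "dy": -0.035, "dz": 0, "ax": 0, "ay": 0, "az": -1.75},
    {"dx": 0.018, "dy": -0.036, "dz": 0, "ax": 0, "ay": 0, "az": -1.75},
    {"dx": 0.017, "dy": -0.037, "dz": 0, "ax": 0, "ay": 0, "az": -1.75},
    {"dx": 0.015, "dy": -0.037, "dz": 0, "ax": 0, "ay": 0, "az": -1.75},
    {"dx": 0.013, "dy": -0.038, "dz": 0, "ax": 0, "ay": 0, "az": -1.75},
  ],
)

```text
t: 7.42
ee_pos: [0.5358, 0.0139, 0.1671]
tool_rot: [[0.752, 0.658, -0.034], [0.659, -0.752, 0.007], [-0.021, -0.028, -0.999]]
wrist_force: [0.7, -0.1, 0.5]
gripper_width: 1.001
```

```bash
python3 - <<'E'
from h import *
go(.340,.308,.19,55.5)
plan(.340,.308,.19,55.5,9)
E
```

```text
t 7.42 p [0.5358 0.0139 0.1671] yaw 41.23 shift [ 0.0461 -0.3508 -0.0141] rot [ -1.74   1.02 -14.29] F [ 0.7 -0.1  0.5] w 1.001
[ 0.0187 -0.0385 -0.0025] -1.59
[ 0.0163 -0.0388 -0.0025] -1.59
[ 0.014  -0.0391 -0.0025] -1.59
[ 0.0116 -0.0391 -0.0025] -1.59
[ 0.0093 -0.0391 -0.0025] -1.59
[ 0.007  -0.0389 -0.0025] -1.59
[ 0.0048 -0.0385 -0.0025] -1.59
[ 0.0026 -0.0381 -0.0025] -1.59
[ 0.0005 -0.0375 -0.0025] -1.59
```

Call:
apply_moves(
  targets=[
    {"dx": 0.0187, "dy": -0.037, "dz": -0.005, "ax": -0.8, "ay": 0.5, "az": -1.6},
    {"dx": 0.0163, "dy": -0.038, "dz": -0.005, "ax": -0.8, "ay": 0.5, "az": -1.6},
    {"dx": 0.014, "dy": -0.039, "dz": -0.003, "ax": 0, "ay": 0, "az": -1.6},
    {"dx": 0.0116, "dy": -0.039, "dz": -0.003, "ax": 0, "ay": 0, "az": -1.6},
    {"dx": 0.0093, "dy": -0.039, "dz": -0.003, "ax": 0, "ay": 0, "az": -1.6},
  ],
)

```text
t: 7.83
ee_pos: [0.4455, 0.1991, 0.1802]
tool_rot: [[0.646, 0.763, -0.014], [0.763, -0.646, -0.004], [-0.012, -0.008, -1.0]]
wrist_force: [1.2, 2.1, 0.2]
gripper_width: 1.001
```

Call:
apply_moves(
  targets=[
    {"dx": 0.007, "dy": -0.039, "dz": -0.003, "ax": 0, "ay": 0, "az": -1.6},
    {"dx": 0.005, "dy": -0.0385, "dz": -0.003, "ax": 0, "ay": 0, "az": -1.6},
    {"dx": 0.0026, "dy": -0.038, "dz": -0.003, "ax": 0, "ay": 0, "az": -1.6},
    {"dx": 0, "dy": -0.025, "dz": -0.003, "ax": 0, "ay": 0, "az": -1.6},
    {"dx": 0, "dy": 0, "dz": 0, "ax": 0, "ay": 0, "az": 0},
  ],
)

```text
t: 8.25
ee_pos: [0.3288, 0.3059, 0.1892]
tool_rot: [[0.539, 0.842, -0.024], [0.842, -0.539, -0.006], [-0.018, -0.017, -1.0]]
wrist_force: [0.6, 0.1, 0.3]
gripper_width: 1.001
```

```bash
python3 - <<'E'
from h import *
go(.340,.308,.12,55.5)
E
```

```text
t 8.25 p [0.3288 0.3059 0.1892] yaw 57.38 shift [0.009  0.0095 0.0689] rot [-0.93  1.06  1.88] F [0.6 0.1 0.3] w 1.001
```

Descend partway, level out and look.

Call:
apply_moves(
  targets=[
    {"dx": 0.009, "dy": 0.008, "dz": 0.03, "ax": -0.9, "ay": 1, "az": 1.8},
    {"dx": 0, "dy": 0, "dz": 0.025, "ax": 0, "ay": 0, "az": 0},
    {"dx": 0, "dy": 0, "dz": 0, "ax": 0, "ay": 0, "az": 0},
  ],
)

```text
t: 8.5
ee_pos: [0.3374, 0.3101, 0.1315]
tool_rot: [[0.561, 0.828, 0.0], [0.828, -0.561, -0.001], [-0.001, 0.001, -1.0]]
wrist_force: [-1.2, -1.4, -0.7]
gripper_width: 1.003
```

```bash
python3 - <<'E'
from h import *
c=cam("wrist","w6")
print(proj(c,[[.340,.308,.04]]))
go(.340,.308,.016,55.5)
E
```

```text
[[290.09235301 221.63616107]]
t 8.55 p [0.338  0.3105 0.1332] yaw 55.83 shift [-0.0009  0.003   0.1172] rot [ 0.05 -0.01  0.33] F [-0.4 -0.   0.6] w 0.999
```

View pics/w6.png

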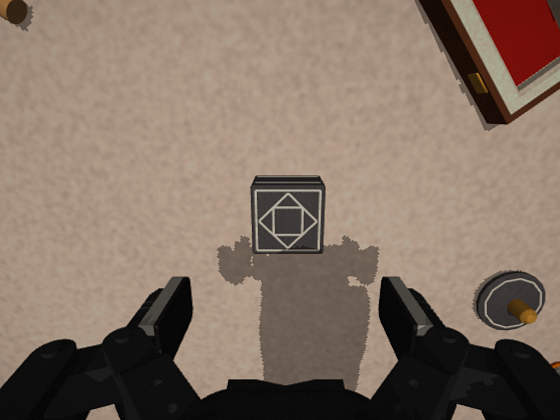

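Square box top corners are at (252,184), (323,183), (324,252) and (252,253), so it is already aligned with the jaws and centred to within 2 mm.

Call:
apply_moves(
  targets=[
    {"dx": 0.001, "dy": 0.0015, "dz": 0.03, "ax": 0, "ay": 0, "az": 0.3},
    {"dx": 0, "dy": 0, "dz": 0.03, "ax": 0, "ay": 0, "az": 0},
    {"dx": 0, "dy": 0, "dz": 0.02, "ax": 0, "ay": 0, "az": 0},
    {"dx": 0, "dy": 0, "dz": 0, "ax": 0, "ay": 0, "az": 0},
  ],
)

```text
t: 8.88
ee_pos: [0.3433, 0.3103, 0.0546]
tool_rot: [[0.569, 0.822, 0.003], [0.822, -0.569, 0.001], [0.003, 0.002, -1.0]]
wrist_force: [-0.4, 0.1, -0.3]
gripper_width: 1.003
```

```bash
python3 - <<'E'
from h import *
print(ray(cam("wrist"),(288,219),.04)) if 0 else None
go(.340,.311,.016,55.5)
E
```

```text
t 8.88 p [0.3433 0.3103 0.0546] yaw 55.31 shift [-0.0014 -0.0032  0.0385] rot [ 0.13 -0.16 -0.19] F [-0.4  0.1 -0.3] w 1.003
```

Call:
apply_moves(
  targets=[
    {"dx": -0.0017, "dy": -0.003, "dz": 0.015, "ax": 0, "ay": 0, "az": 0},
    {"dx": 0, "dy": 0, "dz": 0.018, "ax": 0, "ay": 0, "az": 0},
    {"dx": 0, "dy": 0, "dz": 0.006, "ax": 0, "ay": 0, "az": 0},
  ],
)

```text
t: 9.13
ee_pos: [0.3433, 0.3112, 0.0191]
tool_rot: [[0.572, 0.82, 0.006], [0.82, -0.572, 0.002], [0.005, 0.004, -1.0]]
wrist_force: [-0.3, -0.7, 0.9]
gripper_width: 0.999
```

```bash
python3 - <<'E'
from h import *
go(.340,.3105,.016,55.5)
E
```

```text
t 9.13 p [0.3433 0.3112 0.0191] yaw 55.12 shift [-0.0024 -0.0023  0.0031] rot [ 0.21 -0.3  -0.38] F [-0.3 -0.7  0.9] w 0.999
```

Call:
apply_moves(
  targets=[
    {"dx": -0.0024, "dy": -0.0023, "dz": 0.002, "ax": 0.2, "ay": -0.3, "az": -0.3},
    {"dx": 0, "dy": 0, "dz": 0.001, "ax": 0, "ay": 0, "az": 0},
  ],
)

```text
t: 9.3
ee_pos: [0.3409, 0.3105, 0.0176]
tool_rot: [[0.568, 0.823, -0.0], [0.823, -0.568, -0.0], [-0.0, 0.0, -1.0]]
wrist_force: [-0.5, 0.1, 0.8]
gripper_width: 0.996
```

Call:
apply_moves(
  targets=[
    {"dx": 0, "dy": 0, "dz": 0.0005, "ax": 0, "ay": 0, "az": 0},
    {"dx": 0, "dy": 0, "dz": 0.0005, "ax": 0, "ay": 0, "az": 0},
    {"dx": 0, "dy": 0, "dz": 0.0005, "ax": 0, "ay": 0, "az": 0},
    {"dx": 0, "dy": 0, "dz": 0.0005, "ax": 0, "ay": 0, "az": 0},
    {"dx": 0, "dy": 0, "dz": 0, "ax": 0, "ay": 0, "az": 0},
  ],
  jaw=0.45,
  force=50,
)

```text
t: 9.72
ee_pos: [0.3433, 0.3121, 0.02]
tool_rot: [[0.569, 0.822, 0.005], [0.822, -0.569, 0.002], [0.005, 0.003, -1.0]]
wrist_force: [0.5, 0.2, -2.9]
gripper_width: 0.641
```

```bash
python3 - <<'E'
from h import *
go(.340,.3105,.016,55.5)
E
```

```text
t 9.72 p [0.3433 0.3121 0.02  ] yaw 55.33 shift [-0.0032 -0.0018  0.0039] rot [ 0.15 -0.27 -0.17] F [ 0.5  0.2 -2.9] w 0.641
```

Call:
apply_moves(
  targets=[
    {"dx": 0, "dy": 0, "dz": -0.01, "ax": 0, "ay": 0, "az": 0},
    {"dx": 0, "dy": 0, "dz": -0.03, "ax": 0, "ay": 0, "az": 0},
    {"dx": 0, "dy": 0, "dz": -0.04, "ax": 0, "ay": 0, "az": 0},
    {"dx": 0, "dy": 0, "dz": -0.04, "ax": 0, "ay": 0, "az": 0},
    {"dx": 0, "dy": 0, "dz": -0.03, "ax": 0, "ay": 0, "az": 0},
  ],
)

```text
t: 10.13
ee_pos: [0.3372, 0.3081, 0.1706]
tool_rot: [[0.566, 0.824, -0.011], [0.824, -0.566, -0.006], [-0.011, -0.006, -1.0]]
wrist_force: [1.2, 1.1, -1.9]
gripper_width: 0.644
```

```bash
python3 - <<'E'
from h import *
go(.635,-.07,.16,83)
plan(.635,-.07,.17,83,15)
E
```

```text
t 10.13 p [0.3372 0.3081 0.1706] yaw 55.5 shift [-0.1428  0.4597  0.0094] rot [ -0.47   0.53 -27.5 ] F [ 1.2  1.1 -1.9] w 0.644
[0.0051 0.0284 0.    ] -1.83
[0.0023 0.0294 0.    ] -1.83
[-0.0006  0.0301  0.    ] -1.83
[-0.0036  0.0306  0.    ] -1.83
[-0.0067  0.0307  0.    ] -1.83
[-0.0098  0.0305  0.    ] -1.83
[-0.013  0.03   0.   ] -1.83
[-0.0161  0.0292  0.    ] -1.83
[-0.0192  0.028   0.    ] -1.83
[-0.0222  0.0266  0.    ] -1.83
[-0.0251  0.0248  0.    ] -1.83
[-0.0278  0.0227  0.    ] -1.83
[-0.0304  0.0203  0.    ] -1.83
[-0.0328  0.0176  0.    ] -1.83
[-0.0349  0.0147  0.    ] -1.83
```

Call:
apply_moves(
  targets=[
    {"dx": 0.005, "dy": 0.028, "dz": 0, "ax": -0.4, "ay": 0.4, "az": -1.8},
    {"dx": 0.002, "dy": 0.029, "dz": 0, "ax": 0, "ay": 0, "az": -1.8},
    {"dx": -0.0006, "dy": 0.03, "dz": 0, "ax": 0, "ay": 0, "az": -1.8},
    {"dx": -0.0036, "dy": 0.0306, "dz": 0, "ax": 0, "ay": 0, "az": -1.8},
    {"dx": -0.0067, "dy": 0.0307, "dz": 0, "ax": 0, "ay": 0, "az": -1.8},
  ],
)

```text
t: 10.55
ee_pos: [0.4642, 0.2371, 0.1861]
tool_rot: [[0.408, 0.913, 0.015], [0.913, -0.408, 0.006], [0.012, 0.011, -1.0]]
wrist_force: [0.7, 0.9, -3.1]
gripper_width: 0.645
```

Call:
apply_moves(
  targets=[
    {"dx": -0.0098, "dy": 0.0305, "dz": 0, "ax": 0, "ay": 0, "az": -1.8},
    {"dx": -0.013, "dy": 0.03, "dz": 0, "ax": 0, "ay": 0, "az": -1.8},
    {"dx": -0.016, "dy": 0.029, "dz": 0, "ax": 0, "ay": 0, "az": -1.8},
    {"dx": -0.019, "dy": 0.028, "dz": 0, "ax": 0, "ay": 0, "az": -1.8},
    {"dx": -0.022, "dy": 0.0266, "dz": 0, "ax": 0, "ay": 0, "az": -1.8},
  ],
)

```text
t: 10.97
ee_pos: [0.5761, 0.1089, 0.1909]
tool_rot: [[0.246, 0.969, 0.016], [0.969, -0.246, 0.01], [0.013, 0.013, -1.0]]
wrist_force: [0.2, -0.1, -1.7]
gripper_width: 0.641
```

```bash
python3 - <<'E'
from h import *
go(.635,-.07,.16,83)
plan(.635,-.07,.16,83,5)
E
```

```text
t 10.97 p [0.5761 0.1089 0.1909] yaw 75.79 shift [-0.1594  0.1006  0.0301] rot [ 0.78 -0.71 -7.22] F [ 0.2 -0.1 -1.7] w 0.641
[-0.0281  0.0235  0.0062] -1.44
[-0.0306  0.0212  0.0062] -1.44
[-0.0329  0.0187  0.0062] -1.44
[-0.0349  0.016   0.0062] -1.44
[-0.0368  0.013   0.0062] -1.44
```

Call:
apply_moves(
  targets=[
    {"dx": -0.028, "dy": 0.0235, "dz": 0.006, "ax": 0.4, "ay": -0.4, "az": -1.4},
    {"dx": -0.0306, "dy": 0.021, "dz": 0.006, "ax": 0.4, "ay": -0.3, "az": -1.4},
    {"dx": -0.033, "dy": 0.0187, "dz": 0.006, "ax": 0, "ay": 0, "az": -1.4},
    {"dx": -0.035, "dy": 0.016, "dz": 0.006, "ax": 0, "ay": 0, "az": -1.4},
    {"dx": -0.037, "dy": 0.013, "dz": 0.006, "ax": 0, "ay": 0, "az": -1.4},
  ],
)

```text
t: 11.38
ee_pos: [0.639, -0.074, 0.1642]
tool_rot: [[0.111, 0.994, 0.002], [0.994, -0.111, 0.006], [0.006, 0.001, -1.0]]
wrist_force: [1.1, 0.4, -1.1]
gripper_width: 0.639
```

Call:
apply_moves(
  targets=[
    {"dx": 0, "dy": 0, "dz": 0, "ax": 0, "ay": 0, "az": 0},
  ],
)

```text
t: 11.47
ee_pos: [0.6386, -0.0865, 0.1623]
tool_rot: [[0.122, 0.992, -0.001], [0.992, -0.122, 0.001], [0.001, -0.001, -1.0]]
wrist_force: [-0.7, -2.9, -2.7]
gripper_width: 0.645
```

```bash
python3 - <<'E'
from h import *
c=cam("wrist","w7")
go(.642,.0,.08,83)
h=cv2.cvtColor(c["color"],cv2.COLOR_RGB2HSV)
m=cv2.inRange(h,(0,150,60),(6,255,255))|cv2.inRange(h,(172,150,60),(180,255,255))
k,l,st,ce=cv2.connectedComponentsWithStats(m)
for i in range(1,k):
  if st[i,4]>800:
    w=ray(c,np.argwhere(l==i)[:,::-1],.012);print(ce[i],cv2.minAreaRect((w*1000).astype(np.float32)))
E
```

```text
t 11.52 p [ 0.6384 -0.082   0.163 ] yaw 83.08 shift [ 0.0815 -0.0062  0.0833] rot [-0.07 -0.21  0.08] F [-0.3  0.7 -2.1] w 0.643
[278.87166568 106.08446947] ((643.0790405273438, -3.623249053955078), (68.44261932373047, 69.00857543945312), 82.87731170654297)
```

View pics/w7.png

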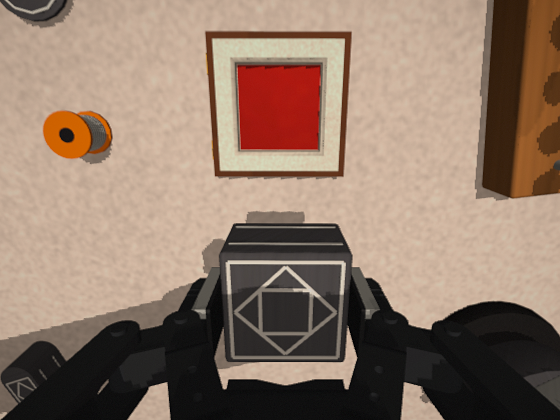

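The square recess is fully visible around (279,106), and the held box's top face is centred near (286,309) and square to the jaws.

```bash
python3 - <<'E'
from h import *
c=cam("wrist");s=sensors.state()
b=ray(c,(286,309),s["ee_pos"][2]+.02)[0];print("box-TCP tool axes",(s["tool_rot"].T@np.r_[b-s["ee_pos"][:2],0]).round(4))
print(ray(c,[(207,32),(351,32),(344,175),(216,177)],.026).mean(0))
go(.643,-.0036,.08,82.9)
E
```

```text
box-TCP tool axes [-0.0067  0.0007 -0.    ]
[0.64351832 0.00103195]
t 11.57 p [ 0.6385 -0.0777  0.1637] yaw 83.29 shift [ 0.0736 -0.0041  0.0841] rot [-0.03 -0.34  0.39] F [ 0.7  0.4 -1.5] w 0.64
```

Call:
apply_moves(
  targets=[
    {"dx": 0.038, "dy": -0.002, "dz": 0.01, "ax": 0, "ay": -0.3, "az": 0.4},
    {"dx": 0.036, "dy": -0.002, "dz": 0.03, "ax": 0, "ay": 0, "az": 0},
    {"dx": 0.004, "dy": 0, "dz": 0.03, "ax": 0, "ay": 0, "az": 0},
    {"dx": 0, "dy": 0, "dz": 0.005, "ax": 0, "ay": 0, "az": 0},
    {"dx": 0, "dy": 0, "dz": 0, "ax": 0, "ay": 0, "az": 0},
  ],
)

```text
t: 11.98
ee_pos: [0.6445, 0.008, 0.0923]
tool_rot: [[0.123, 0.992, 0.005], [0.992, -0.123, 0.006], [0.006, 0.004, -1.0]]
wrist_force: [-0.3, -0.8, -1.2]
gripper_width: 0.644
```

```bash
python3 - <<'E'
from h import *
go(.6435,.0014,.032,82.9)
E
```

```text
t 11.98 p [0.6445 0.008  0.0923] yaw 82.93 shift [-0.007  -0.0004  0.0602] rot [ 0.23 -0.35  0.03] F [-0.3 -0.8 -1.2] w 0.644
```

Call:
apply_moves(
  targets=[
    {"dx": -0.007, "dy": -0.0004, "dz": 0.015, "ax": 0.2, "ay": -0.3, "az": 0},
    {"dx": 0, "dy": 0, "dz": 0.017, "ax": 0, "ay": 0, "az": 0},
    {"dx": 0, "dy": 0, "dz": 0.003, "ax": 0, "ay": 0, "az": 0},
    {"dx": 0, "dy": 0, "dz": 0, "ax": 0, "ay": 0, "az": 0},
  ],
)

```text
t: 12.32
ee_pos: [0.645, -0.0002, 0.0605]
tool_rot: [[0.123, 0.992, 0.005], [0.992, -0.123, -0.001], [-0.0, 0.005, -1.0]]
wrist_force: [0.3, 0.1, -0.7]
gripper_width: 0.639
```

```bash
python3 - <<'E'
from h import *
go(.6435,.0014,.032,82.9)
c=cam("side","d3");S=cam("scene","s3")
a=cv2.resize(c["color"][150:230,190:290],(400,320),interpolation=cv2.INTER_CUBIC);b=cv2.resize(S["color"][190:290,180:290],(352,320),interpolation=cv2.INTER_CUBIC)
cv2.imwrite("pics/chk.png",np.hstack([a,b])[:,:,::-1])
E
```

```text
t 12.32 p [ 6.45e-01 -2.00e-04  6.05e-02] yaw 82.96 shift [ 0.0014 -0.0019  0.0285] rot [0.31 0.   0.06] F [ 0.3  0.1 -0.7] w 0.639
```

View pics/chk.png

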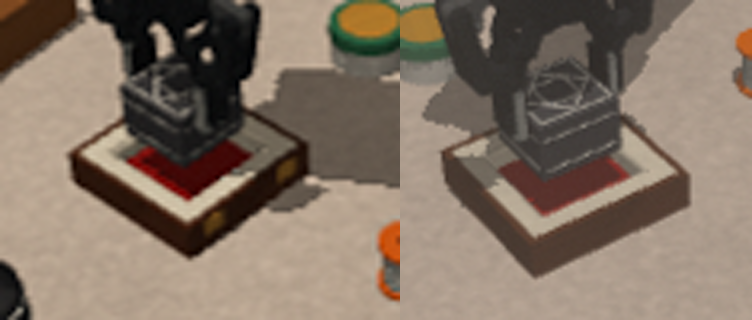

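The box is square and centred over the recess in both views. Lower.

Call:
apply_moves(
  targets=[
    {"dx": 0.0014, "dy": -0.0019, "dz": 0.008, "ax": 0.2, "ay": 0, "az": 0},
    {"dx": 0, "dy": 0, "dz": 0.008, "ax": 0, "ay": 0, "az": 0},
    {"dx": 0, "dy": 0, "dz": 0.005, "ax": 0, "ay": 0, "az": 0},
  ],
)

```text
t: 12.67
ee_pos: [0.6463, 0.0006, 0.0429]
tool_rot: [[0.125, 0.992, 0.009], [0.992, -0.125, -0.0], [0.001, 0.009, -1.0]]
wrist_force: [0.0, 0.6, -2.0]
gripper_width: 0.644
```

```bash
python3 - <<'E'
from h import *
go(.6435,.0014,.032,82.9)
E
```

```text
t 12.67 p [6.463e-01 6.000e-04 4.290e-02] yaw 82.83 shift [ 0.0005 -0.003   0.0109] rot [ 0.52 -0.04 -0.07] F [ 0.   0.6 -2. ] w 0.644
```

Call:
apply_moves(
  targets=[
    {"dx": 0.0005, "dy": -0.003, "dz": 0.005, "ax": 0.5, "ay": 0, "az": 0},
    {"dx": 0, "dy": 0, "dz": 0.004, "ax": 0, "ay": 0, "az": 0},
    {"dx": 0, "dy": 0, "dz": 0.002, "ax": 0, "ay": 0, "az": 0},
  ],
)

```text
t: 12.92
ee_pos: [0.643, 0.0013, 0.0314]
tool_rot: [[0.125, 0.992, -0.001], [0.992, -0.125, 0.0], [0.0, -0.001, -1.0]]
wrist_force: [-10.9, -2.5, 24.8]
gripper_width: 0.642
```

```bash
python3 - <<'E'
from h import *
go(.6435,.0014,.032,82.9)
E
```

```text
t 12.92 p [0.643  0.0013 0.0314] yaw 82.82 shift [ 0.0002  0.0005 -0.0006] rot [-0.04 -0.   -0.08] F [-10.9  -2.5  24.8] w 0.642
```

Call:
apply_moves(
  targets=[
    {"dx": 0, "dy": 0, "dz": 0.001, "ax": 0, "ay": 0, "az": 0},
    {"dx": 0, "dy": 0, "dz": 0.0005, "ax": 0, "ay": 0, "az": 0},
    {"dx": 0, "dy": 0, "dz": 0, "ax": 0, "ay": 0, "az": 0},
    {"dx": 0, "dy": 0, "dz": -0.01, "ax": 0, "ay": 0, "az": 0},
  ],
  jaw=1,
)

```text
t: 13.25
ee_pos: [0.6424, 0.0015, 0.0387]
tool_rot: [[0.125, 0.992, -0.003], [0.992, -0.125, 0.0], [-0.0, -0.003, -1.0]]
wrist_force: [-0.7, -0.1, 0.2]
gripper_width: 0.995
```

Call:
apply_moves(
  targets=[
    {"dx": 0, "dy": 0, "dz": -0.03, "ax": 0, "ay": 0, "az": 0},
    {"dx": 0, "dy": 0, "dz": -0.04, "ax": 0, "ay": 0, "az": 0},
    {"dx": 0, "dy": 0, "dz": -0.04, "ax": 0, "ay": 0, "az": 0},
    {"dx": 0, "dy": 0, "dz": -0.03, "ax": 0, "ay": 0, "az": 0},
  ],
)

```text
t: 13.58
ee_pos: [0.6386, 0.0014, 0.1787]
tool_rot: [[0.123, 0.992, -0.016], [0.992, -0.123, 0.001], [-0.001, -0.016, -1.0]]
wrist_force: [1.6, 0.4, 0.5]
gripper_width: 1.003
```

```bash
python3 - <<'E'
from h import *
s=sensors.state();print(s["ee_pos"],s["gripper_width"])
c=cam("wrist");a=cv2.resize(c["color"],(400,300))
S=cam("scene");b=cv2.resize(S["color"][125:170,220:282],(400,300),interpolation=cv2.INTER_CUBIC)
D=cam("side");d=cv2.resize(D["color"][145:200,355:410],(400,300),interpolation=cv2.INTER_CUBIC)
d2=cv2.resize(D["color"][150:230,190:290],(400,300),interpolation=cv2.INTER_CUBIC)
cv2.imwrite("pics/chk2.png",np.vstack([np.hstack([a,d2]),np.hstack([b,d])])[:,:,::-1])
E
```

```text
[0.63860406 0.00144705 0.17870206] 1.002656607141301
```

View pics/chk2.png

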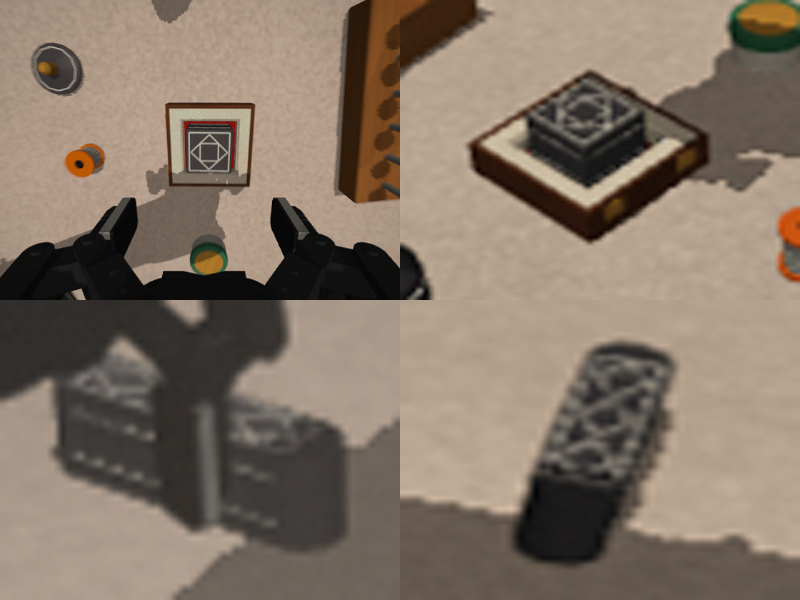

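Square box seated flat in its recess. Now the pen box: in the side view its top runs from about (386.6,153.8) to (379.1,177.7).

```bash
python3 - <<'E'
from h import *
D=cam("side");S=cam("scene")
for c,q in ((D,[(386.6,153.8),(379.1,177.7)]),(S,[(230,137),(272,150)])):
    w=ray(c,q,.04);d=w[1]-w[0];print(w,w.mean(0),np.degrees(np.arctan2(d[1],d[0])),np.linalg.norm(d))
plan(.362,-.29,.19,80,12)
E
```

```text
[[ 0.37039538 -0.34930062]
 [ 0.34400691 -0.23620931]] [ 0.35720114 -0.29275497] 103.13426076888655 0.116129218605976
[[ 0.38139287 -0.33663436]
 [ 0.35042928 -0.20558067]] [ 0.36591107 -0.27110752] 103.2932978611079 0.1346618531175448
[-0.0368 -0.011  -0.0012] 0.24
[-0.0354 -0.0129 -0.0012] 0.24
[-0.0339 -0.0148 -0.0012] 0.24
[-0.0322 -0.0165 -0.0012] 0.24
[-0.0305 -0.018  -0.0012] 0.24
[-0.0287 -0.0195 -0.0012] 0.24
[-0.0269 -0.0208 -0.0012] 0.24
[-0.0249 -0.0219 -0.0012] 0.24
[-0.023  -0.0229 -0.0012] 0.24
[-0.021  -0.0238 -0.0012] 0.24
[-0.019  -0.0245 -0.0012] 0.24
[-0.0169 -0.0251 -0.0012] 0.24
```

```bash
python3 - <<'E'
from h import *
plan(.362,-.282,.19,103,12)
E
```

```text
[-0.0362 -0.0115 -0.0012] -1.67
[-0.0342 -0.0145 -0.0012] -1.67
[-0.0321 -0.0173 -0.0012] -1.67
[-0.0297 -0.0198 -0.0012] -1.67
[-0.0271 -0.022  -0.0012] -1.67
[-0.0244 -0.024  -0.0012] -1.67
[-0.0215 -0.0256 -0.0012] -1.67
[-0.0185 -0.0269 -0.0012] -1.67
[-0.0155 -0.028  -0.0012] -1.67
[-0.0124 -0.0287 -0.0012] -1.67
[-0.0094 -0.029  -0.0012] -1.67
[-0.0063 -0.0291 -0.0012] -1.67
```

Call:
apply_moves(
  targets=[
    {"dx": -0.036, "dy": -0.0115, "dz": 0, "ax": -0.5, "ay": 0.5, "az": -1.7},
    {"dx": -0.034, "dy": -0.0145, "dz": 0, "ax": 0, "ay": 0, "az": -1.7},
    {"dx": -0.032, "dy": -0.017, "dz": 0, "ax": 0, "ay": 0, "az": -1.7},
    {"dx": -0.03, "dy": -0.02, "dz": 0, "ax": 0, "ay": 0, "az": -1.7},
    {"dx": -0.027, "dy": -0.022, "dz": 0, "ax": 0, "ay": 0, "az": -1.7},
  ],
)

```text
t: 14.25
ee_pos: [0.5391, -0.1458, 0.1661]
tool_rot: [[-0.049, 0.999, -0.019], [0.999, 0.049, 0.019], [0.02, -0.018, -1.0]]
wrist_force: [0.7, -0.3, 0.3]
gripper_width: 1.001
```

Call:
apply_moves(
  targets=[
    {"dx": -0.024, "dy": -0.024, "dz": 0, "ax": 0, "ay": 0, "az": -1.7},
    {"dx": -0.0215, "dy": -0.0256, "dz": 0, "ax": 0, "ay": 0, "az": -1.7},
    {"dx": -0.0185, "dy": -0.027, "dz": 0, "ax": 0, "ay": 0, "az": -1.7},
    {"dx": -0.0155, "dy": -0.028, "dz": 0, "ax": 0, "ay": 0, "az": -1.7},
    {"dx": -0.0124, "dy": -0.0287, "dz": 0, "ax": 0, "ay": 0, "az": -1.7},
  ],
)

```text
t: 14.67
ee_pos: [0.404, -0.2581, 0.1587]
tool_rot: [[-0.198, 0.98, -0.032], [0.98, 0.199, 0.026], [0.032, -0.026, -0.999]]
wrist_force: [-0.1, -0.3, -0.0]
gripper_width: 0.996
```

```bash
python3 - <<'E'
from h import *
go(.362,-.282,.15,103)
E
```

```text
t 14.67 p [ 0.404  -0.2581  0.1587] yaw 101.42 shift [-0.0154 -0.0457  0.0094] rot [-1.45 -1.84 -1.55] F [-0.1 -0.3 -0. ] w 0.996
```

Call:
apply_moves(
  targets=[
    {"dx": -0.01, "dy": -0.025, "dz": 0.004, "ax": -0.8, "ay": -1, "az": -1},
    {"dx": -0.005, "dy": -0.019, "dz": 0, "ax": -0.7, "ay": -0.9, "az": -0.5},
    {"dx": 0, "dy": 0, "dz": 0, "ax": 0, "ay": 0, "az": 0},
    {"dx": 0, "dy": 0, "dz": 0, "ax": 0, "ay": 0, "az": 0},
  ],
)

```text
t: 15.0
ee_pos: [0.351, -0.2865, 0.1493]
tool_rot: [[-0.214, 0.977, -0.009], [0.977, 0.214, 0.004], [0.006, -0.008, -1.0]]
wrist_force: [-0.1, 1.2, 0.6]
gripper_width: 0.995
```

```bash
python3 - <<'E'
from h import *
c=cam("wrist","w8")
print(proj(c,[[.362,-.282,.04]]))
go(.362,-.282,.016,103)
E
```

```text
[[300.18088784 212.87345601]]
t 15.05 p [ 0.3511 -0.2865  0.1492] yaw 102.35 shift [0.0012 0.0127 0.1332] rot [-0.46 -0.35 -0.65] F [ 0.2 -0.3 -0.5] w 0.999
```

View pics/w8.png

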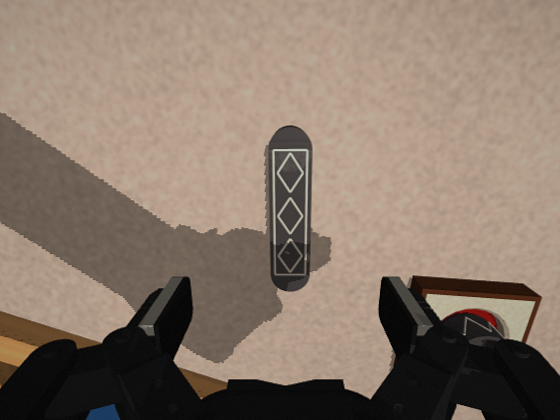

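Pen box centre is at (290,214.5), with its long axis along the tool's x. Correct by about 4.5 mm in y and descend.

Call:
apply_moves(
  targets=[
    {"dx": 0.0005, "dy": 0.0045, "dz": 0.03, "ax": -0.4, "ay": -0.3, "az": -0.5},
    {"dx": 0, "dy": 0, "dz": 0.035, "ax": 0, "ay": 0, "az": 0},
    {"dx": 0, "dy": 0, "dz": 0.025, "ax": 0, "ay": 0, "az": 0},
    {"dx": 0, "dy": 0, "dz": 0, "ax": 0, "ay": 0, "az": 0},
  ],
)

```text
t: 15.38
ee_pos: [0.3603, -0.2829, 0.0572]
tool_rot: [[-0.227, 0.974, 0.003], [0.974, 0.227, -0.0], [-0.001, 0.003, -1.0]]
wrist_force: [-1.3, 0.1, -0.6]
gripper_width: 1.001
```

```bash
python3 - <<'E'
from h import *
go(.354,-.284,.018,102.6)
E
```

```text
t 15.38 p [ 0.3603 -0.2829  0.0572] yaw 103.12 shift [ 0.0004 -0.0066  0.0391] rot [0.18 0.04 0.52] F [-1.3  0.1 -0.6] w 1.001
```

Call:
apply_moves(
  targets=[
    {"dx": 0.0004, "dy": -0.0066, "dz": 0.015, "ax": 0, "ay": 0, "az": 0.3},
    {"dx": 0, "dy": 0, "dz": 0.018, "ax": 0, "ay": 0, "az": 0},
    {"dx": 0, "dy": 0, "dz": 0.004, "ax": 0, "ay": 0, "az": 0},
  ],
)

```text
t: 15.63
ee_pos: [0.3578, -0.2813, 0.0203]
tool_rot: [[-0.228, 0.974, 0.004], [0.974, 0.227, 0.003], [0.002, 0.004, -1.0]]
wrist_force: [0.2, 0.6, -0.2]
gripper_width: 1.002
```

```bash
python3 - <<'E'
from h import *
go(.354,-.284,.018,102.6)
E
```

```text
t 15.63 p [ 0.3578 -0.2813  0.0203] yaw 103.15 shift [-0.0018 -0.0043  0.0022] rot [ 0.25 -0.13  0.55] F [ 0.2  0.6 -0.2] w 1.002
```

Call:
apply_moves(
  targets=[
    {"dx": -0.0018, "dy": -0.0043, "dz": 0.0005, "ax": 0.2, "ay": 0, "az": 0},
    {"dx": 0, "dy": 0, "dz": 0, "ax": 0, "ay": 0, "az": 0},
  ],
)

```text
t: 15.8
ee_pos: [0.3552, -0.283, 0.0204]
tool_rot: [[-0.23, 0.973, -0.001], [0.973, 0.23, 0.004], [0.004, 0.0, -1.0]]
wrist_force: [0.8, 0.9, 0.8]
gripper_width: 1.004
```

Call:
apply_moves(
  targets=[
    {"dx": 0, "dy": 0, "dz": 0.0005, "ax": 0, "ay": 0, "az": 0},
    {"dx": 0, "dy": 0, "dz": 0.0005, "ax": 0, "ay": 0, "az": 0},
    {"dx": 0, "dy": 0, "dz": 0.0005, "ax": 0, "ay": 0, "az": 0},
    {"dx": 0, "dy": 0, "dz": 0.0005, "ax": 0, "ay": 0, "az": 0},
    {"dx": 0, "dy": 0, "dz": 0, "ax": 0, "ay": 0, "az": 0},
  ],
  jaw=0.2,
  force=60,
)

```text
t: 16.22
ee_pos: [0.3582, -0.2849, 0.023]
tool_rot: [[-0.23, 0.973, 0.004], [0.973, 0.23, -0.001], [-0.002, 0.004, -1.0]]
wrist_force: [0.0, -0.1, -2.3]
gripper_width: 0.381
```

Call:
apply_moves(
  targets=[
    {"dx": 0, "dy": 0, "dz": 0, "ax": 0, "ay": 0, "az": 0},
    {"dx": 0, "dy": 0, "dz": 0, "ax": 0, "ay": 0, "az": 0},
  ],
)

```text
t: 16.38
ee_pos: [0.3581, -0.2848, 0.0231]
tool_rot: [[-0.23, 0.973, 0.004], [0.973, 0.23, -0.001], [-0.002, 0.004, -1.0]]
wrist_force: [0.2, -0.7, -3.0]
gripper_width: 0.38
```

```bash
python3 - <<'E'
from h import *
go(.354,-.284,.018,102.6)
E
```

```text
t 16.38 p [ 0.3581 -0.2848  0.0231] yaw 103.32 shift [ 0.0018 -0.0038  0.0051] rot [0.23 0.09 0.72] F [ 0.2 -0.7 -3. ] w 0.38
```

Gripped. Lift high, clear of the vase, and travel to a viewing pose short of the pen case.

Call:
apply_moves(
  targets=[
    {"dx": 0, "dy": 0, "dz": -0.015, "ax": 0, "ay": 0, "az": 0},
    {"dx": 0, "dy": 0, "dz": -0.04, "ax": 0, "ay": 0, "az": 0},
    {"dx": 0, "dy": 0, "dz": -0.04, "ax": 0, "ay": 0, "az": 0},
    {"dx": 0, "dy": 0, "dz": -0.04, "ax": 0, "ay": 0, "az": 0},
    {"dx": 0, "dy": 0, "dz": -0.04, "ax": 0, "ay": 0, "az": 0},
  ],
)

```text
t: 16.8
ee_pos: [0.3507, -0.2793, 0.1934]
tool_rot: [[-0.231, 0.973, -0.013], [0.973, 0.232, 0.018], [0.02, -0.008, -1.0]]
wrist_force: [1.9, -1.8, -2.7]
gripper_width: 0.383
```

```bash
python3 - <<'E'
from h import *
go(.55,.285,.24,93.4)
plan(.55,.285,.24,93.4,18)
E
```

```text
t 16.8 p [ 0.3507 -0.2793  0.1934] yaw 103.39 shift [ 0.5037  0.3242 -0.0392] rot [-0.59 -1.1   9.99] F [ 1.9 -1.8 -2.7] w 0.383
[ 0.0113  0.0283 -0.0026] 0.55
[ 0.0138  0.0278 -0.0026] 0.55
[ 0.0162  0.0272 -0.0026] 0.55
[ 0.0187  0.0263 -0.0026] 0.55
[ 0.0211  0.0251 -0.0026] 0.55
[ 0.0234  0.0238 -0.0026] 0.55
[ 0.0256  0.0223 -0.0026] 0.55
[ 0.0278  0.0206 -0.0026] 0.55
[ 0.0298  0.0186 -0.0026] 0.55
[ 0.0317  0.0165 -0.0026] 0.55
[ 0.0334  0.0142 -0.0026] 0.55
[ 0.035   0.0118 -0.0026] 0.55
[ 0.0363  0.0092 -0.0026] 0.55
[ 0.0375  0.0064 -0.0026] 0.55
[ 0.0385  0.0036 -0.0026] 0.55
[ 0.0392  0.0006 -0.0026] 0.55
[ 0.0398 -0.0025 -0.0026] 0.55
[ 0.04   -0.0056 -0.0026] 0.55
```

Call:
apply_moves(
  targets=[
    {"dx": 0.0113, "dy": 0.028, "dz": -0.004, "ax": -0.5, "ay": -1, "az": 0.5},
    {"dx": 0.0138, "dy": 0.028, "dz": -0.004, "ax": 0, "ay": 0, "az": 0.5},
    {"dx": 0.016, "dy": 0.027, "dz": -0.004, "ax": 0, "ay": 0, "az": 0.5},
    {"dx": 0.0187, "dy": 0.026, "dz": -0.004, "ax": 0, "ay": 0, "az": 0.5},
    {"dx": 0.021, "dy": 0.025, "dz": -0.004, "ax": 0, "ay": 0, "az": 0.5},
  ],
)

```text
t: 17.22
ee_pos: [0.4665, -0.179, 0.2235]
tool_rot: [[-0.168, 0.986, 0.008], [0.986, 0.168, -0.011], [-0.012, 0.006, -1.0]]
wrist_force: [0.8, -0.9, -2.4]
gripper_width: 0.384
```

Call:
apply_moves(
  targets=[
    {"dx": 0.0234, "dy": 0.0238, "dz": -0.003, "ax": 0, "ay": 0, "az": 0.5},
    {"dx": 0.0256, "dy": 0.022, "dz": -0.003, "ax": 0, "ay": 0, "az": 0.5},
    {"dx": 0.0278, "dy": 0.02, "dz": -0.003, "ax": 0, "ay": 0, "az": 0.5},
    {"dx": 0.03, "dy": 0.0186, "dz": -0.003, "ax": 0, "ay": 0, "az": 0.5},
    {"dx": 0.0317, "dy": 0.0165, "dz": -0.003, "ax": 0, "ay": 0, "az": 0.5},
  ],
)

```text
t: 17.63
ee_pos: [0.5483, -0.022, 0.236]
tool_rot: [[-0.117, 0.993, 0.005], [0.993, 0.117, -0.011], [-0.011, 0.004, -1.0]]
wrist_force: [0.1, 0.0, -2.1]
gripper_width: 0.38
```

```bash
python3 - <<'E'
from h import *
go(.55,.285,.24,93.4)
plan(.55,.285,.24,93.4,8)
E
```

```text
t 17.63 p [ 0.5483 -0.022   0.236 ] yaw 96.71 shift [ 0.3047  0.0375 -0.0073] rot [0.25 0.65 3.31] F [ 0.1  0.  -2.1] w 0.38
[ 0.0345  0.0132 -0.0005] 0.41
[ 0.0359  0.0107 -0.0005] 0.41
[ 0.0371  0.0081 -0.0005] 0.41
[ 0.0382  0.0054 -0.0005] 0.41
[ 0.039   0.0025 -0.0005] 0.41
[ 0.0397 -0.0004 -0.0005] 0.41
[ 0.0401 -0.0035 -0.0005] 0.41
[ 0.0403 -0.0065 -0.0005] 0.41
```

Call:
apply_moves(
  targets=[
    {"dx": 0.038, "dy": 0.006, "dz": -0.001, "ax": 0.2, "ay": 0.6, "az": 0.5},
    {"dx": 0.038, "dy": 0.005, "dz": -0.001, "ax": 0, "ay": 0, "az": 0.5},
    {"dx": 0.038, "dy": 0.004, "dz": -0.001, "ax": 0, "ay": 0, "az": 0.5},
    {"dx": 0.038, "dy": 0.003, "dz": -0.001, "ax": 0, "ay": 0, "az": 0.5},
    {"dx": 0.038, "dy": 0.002, "dz": -0.001, "ax": 0, "ay": 0, "az": 0.5},
  ],
)

```text
t: 18.05
ee_pos: [0.5501, 0.1754, 0.2375]
tool_rot: [[-0.066, 0.998, -0.005], [0.998, 0.066, -0.0], [0.0, -0.005, -1.0]]
wrist_force: [1.2, -0.4, -3.5]
gripper_width: 0.379
```

Call:
apply_moves(
  targets=[
    {"dx": 0.038, "dy": 0.002, "dz": -0.001, "ax": 0, "ay": 0, "az": 0.3},
    {"dx": 0.035, "dy": 0.002, "dz": -0.001, "ax": 0, "ay": 0, "az": 0.3},
    {"dx": 0.015, "dy": 0, "dz": 0, "ax": 0, "ay": 0, "az": 0},
    {"dx": 0, "dy": 0, "dz": 0, "ax": 0, "ay": 0, "az": 0},
    {"dx": 0, "dy": 0, "dz": 0, "ax": 0, "ay": 0, "az": 0},
  ],
)

```text
t: 18.47
ee_pos: [0.5419, 0.279, 0.2361]
tool_rot: [[-0.069, 0.998, -0.012], [0.998, 0.069, 0.003], [0.004, -0.012, -1.0]]
wrist_force: [0.6, -0.9, -2.8]
gripper_width: 0.379
```

```bash
python3 - <<'E'
from h import *
c=cam("wrist","w9")
go(.55,.376,.1,93.4)
h=cv2.cvtColor(c["color"],cv2.COLOR_RGB2HSV)
m=cv2.inRange(h,(0,150,60),(6,255,255))|cv2.inRange(h,(172,150,60),(180,255,255))
k,l,st,ce=cv2.connectedComponentsWithStats(m)
for i in range(1,k):
  if st[i,4]>800:
    w=ray(c,np.argwhere(l==i)[:,::-1],.012);r=cv2.minAreaRect((w*1000).astype(np.float32));print(st[i],r,cv2.boxPoints(r))
E
```

```text
t 18.52 p [0.5418 0.2787 0.236 ] yaw 93.94 shift [0.096  0.0166 0.1362] rot [-0.71 -0.22  0.54] F [-0.9  0.6 -2.9] w 0.378
[ 279   20   47  137 5318] ((548.864501953125, 380.81207275390625), (46.33701705932617, 134.30763244628906), 3.624480962753296) [[521.4971  446.36694]
 [529.98755 312.32794]
 [576.23193 315.2572 ]
 [567.74146 449.2962 ]]
```

View pics/w9.png

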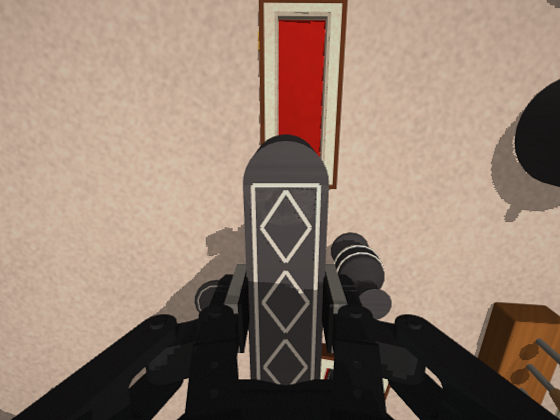

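The far part of the pen recess is visible (red from x 279 to 326, far edge at row 20). The right rim corners are at (347,2) and (336,188). The held box's middle diamond is at (286,302), aligned with the tool.

```bash
python3 - <<'E'
from h import *
c=cam("wrist");s=sensors.state();print(s["ee_pos"])
q=ray(c,[(347,2),(336,188)],.026);print(q,q.mean(0),"far-edge rim centre",ray(c,[(263,2),(347,2)],.026).mean(0))
b=ray(c,[(286,302),(286,309)],s["ee_pos"][2]+.018);print([(s["tool_rot"].T@np.r_[x-s["ee_pos"][:2],0]).round(4) for x in b])
go(.5495,.372,.12,93.6)
E
```

```text
[0.54243495 0.27740331 0.23623351]
[[0.58516904 0.46168963]
 [0.5956169  0.28273591]] [0.59039297 0.37221277] far-edge rim centre [0.54556216 0.45910333]
[array([0.0008, 0.0001, 0.    ]), array([-0.0028,  0.0002, -0.    ])]
t 18.57 p [0.5424 0.2774 0.2362] yaw 93.82 shift [0.0935 0.0147 0.1164] rot [-0.68 -0.19  0.22] F [ 0.5 -0.  -2.8] w 0.379
```

Call:
apply_moves(
  targets=[
    {"dx": 0.031, "dy": 0.005, "dz": 0, "ax": -0.6, "ay": -0.2, "az": 0.2},
    {"dx": 0.031, "dy": 0.005, "dz": 0.02, "ax": 0, "ay": 0, "az": 0},
    {"dx": 0.025, "dy": 0.004, "dz": 0.03, "ax": 0, "ay": 0, "az": 0},
    {"dx": 0, "dy": 0, "dz": 0.035, "ax": 0, "ay": 0, "az": 0},
    {"dx": 0, "dy": 0, "dz": 0.02, "ax": 0, "ay": 0, "az": 0},
  ],
)

```text
t: 18.98
ee_pos: [0.5625, 0.3562, 0.1339]
tool_rot: [[-0.041, 0.999, 0.013], [0.999, 0.041, -0.001], [-0.002, 0.013, -1.0]]
wrist_force: [0.2, -1.8, -3.5]
gripper_width: 0.384
```

```bash
python3 - <<'E'
from h import *
go(.549,.3705,.035,93.6)
E
```

```text
t 18.98 p [0.5625 0.3562 0.1339] yaw 92.35 shift [ 0.015  -0.0141  0.0987] rot [ 0.72  0.11 -1.25] F [ 0.2 -1.8 -3.5] w 0.384
```

Call:
apply_moves(
  targets=[
    {"dx": 0.012, "dy": -0.012, "dz": 0.01, "ax": 0.6, "ay": 0.1, "az": -1},
    {"dx": 0.002, "dy": -0.001, "dz": 0.025, "ax": 0, "ay": 0, "az": 0},
    {"dx": 0, "dy": 0, "dz": 0.02, "ax": 0, "ay": 0, "az": 0},
    {"dx": 0, "dy": 0, "dz": 0, "ax": 0, "ay": 0, "az": 0},
    {"dx": 0, "dy": 0, "dz": 0, "ax": 0, "ay": 0, "az": 0},
  ],
)

```text
t: 19.4
ee_pos: [0.5488, 0.3615, 0.0718]
tool_rot: [[-0.051, 0.999, -0.006], [0.999, 0.051, -0.008], [-0.007, -0.006, -1.0]]
wrist_force: [-0.2, -0.2, -2.2]
gripper_width: 0.384
```

```bash
python3 - <<'E'
from h import *
go(.549,.3705,.035,93.6)
E
```

```text
t 19.4 p [0.5488 0.3615 0.0718] yaw 92.95 shift [0.0092 0.0009 0.0368] rot [-0.34  0.41 -0.65] F [-0.2 -0.2 -2.2] w 0.384
```

Call:
apply_moves(
  targets=[
    {"dx": 0.0092, "dy": 0.0005, "dz": 0.005, "ax": -0.3, "ay": 0.4, "az": -0.6},
    {"dx": 0, "dy": 0, "dz": 0.006, "ax": 0, "ay": 0, "az": 0},
    {"dx": 0, "dy": 0, "dz": 0.005, "ax": 0, "ay": 0, "az": 0},
  ],
)

```text
t: 19.65
ee_pos: [0.5518, 0.3713, 0.06]
tool_rot: [[-0.06, 0.998, 0.005], [0.998, 0.06, 0.003], [0.003, 0.005, -1.0]]
wrist_force: [-0.4, 0.0, -3.3]
gripper_width: 0.381
```

```bash
python3 - <<'E'
from h import *
go(.549,.3705,.035,93.6)
E
```

```text
t 19.65 p [0.5518 0.3713 0.06  ] yaw 93.42 shift [-0.0007 -0.0029  0.025 ] rot [ 0.31 -0.17 -0.18] F [-0.4  0.  -3.3] w 0.381
```

Call:
apply_moves(
  targets=[
    {"dx": -0.0007, "dy": -0.0029, "dz": 0.007, "ax": 0.2, "ay": -0.1, "az": 0},
    {"dx": 0, "dy": 0, "dz": 0.007, "ax": 0, "ay": 0, "az": 0},
    {"dx": 0, "dy": 0, "dz": 0.002, "ax": 0, "ay": 0, "az": 0},
  ],
)

```text
t: 19.9
ee_pos: [0.5496, 0.3711, 0.0442]
tool_rot: [[-0.06, 0.998, 0.004], [0.998, 0.06, 0.003], [0.003, 0.004, -1.0]]
wrist_force: [0.3, -0.6, -2.8]
gripper_width: 0.381
```

```bash
python3 - <<'E'
from h import *
go(.549,.3705,.035,93.6)
E
```

```text
t 19.9 p [0.5496 0.3711 0.0442] yaw 93.42 shift [-0.0006 -0.0006  0.0092] rot [ 0.25 -0.15 -0.18] F [ 0.3 -0.6 -2.8] w 0.381
```

Call:
apply_moves(
  targets=[
    {"dx": 0, "dy": -0.0005, "dz": 0.005, "ax": 0.2, "ay": -0.1, "az": 0},
    {"dx": 0, "dy": 0, "dz": 0.004, "ax": 0, "ay": 0, "az": 0},
    {"dx": 0, "dy": 0, "dz": 0.002, "ax": 0, "ay": 0, "az": 0},
  ],
)

```text
t: 20.15
ee_pos: [0.5493, 0.3713, 0.0347]
tool_rot: [[-0.059, 0.998, 0.002], [0.998, 0.059, 0.0], [0.0, 0.002, -1.0]]
wrist_force: [-11.3, -11.7, 34.0]
gripper_width: 0.381
```

```bash
python3 - <<'E'
from h import *
go(.549,.3705,.035,93.6)
E
```

```text
t 20.15 p [0.5493 0.3713 0.0347] yaw 93.4 shift [-0.0008 -0.0003 -0.0003] rot [ 0.09 -0.01 -0.2 ] F [-11.3 -11.7  34. ] w 0.381
```

Seated at the expected height (offset 22.7 mm). Open and rise.

Call:
apply_moves(
  targets=[
    {"dx": 0, "dy": 0, "dz": 0.0005, "ax": 0, "ay": 0, "az": 0},
    {"dx": 0, "dy": 0, "dz": 0, "ax": 0, "ay": 0, "az": 0},
    {"dx": 0, "dy": 0, "dz": 0, "ax": 0, "ay": 0, "az": 0},
    {"dx": 0, "dy": 0, "dz": -0.01, "ax": 0, "ay": 0, "az": 0},
  ],
  jaw=0.8,
)

```text
t: 20.48
ee_pos: [0.5495, 0.3714, 0.0443]
tool_rot: [[-0.059, 0.998, 0.002], [0.998, 0.059, 0.0], [0.0, 0.002, -1.0]]
wrist_force: [0.2, -1.0, -0.0]
gripper_width: 0.803
```

Call:
apply_moves(
  targets=[
    {"dx": 0, "dy": 0, "dz": -0.03, "ax": 0, "ay": 0, "az": 0},
    {"dx": 0, "dy": 0, "dz": -0.04, "ax": 0, "ay": 0, "az": 0},
    {"dx": 0, "dy": 0, "dz": -0.04, "ax": 0, "ay": 0, "az": 0},
    {"dx": 0, "dy": 0, "dz": -0.03, "ax": 0, "ay": 0, "az": 0},
  ],
)

```text
t: 20.82
ee_pos: [0.5463, 0.3689, 0.184]
tool_rot: [[-0.06, 0.998, -0.009], [0.998, 0.06, -0.006], [-0.005, -0.009, -1.0]]
wrist_force: [1.1, 0.2, 1.2]
gripper_width: 0.799
```

```bash
python3 - <<'E'
from h import *
s=sensors.state();print(s["ee_pos"],s["gripper_width"])
c=cam("wrist","w10"); cam("side","d10"); cam("scene","s10")
plan(.465,.117,.17,90,9)
E
```

```text
[0.54632873 0.36891935 0.18402679] 0.7990593887301469
[-0.0318 -0.0051  0.0016] 0.38
[-0.0309 -0.0065  0.0016] 0.38
[-0.03   -0.0078  0.0016] 0.38
[-0.029  -0.0091  0.0016] 0.38
[-0.028  -0.0103  0.0016] 0.38
[-0.0269 -0.0115  0.0016] 0.38
[-0.0258 -0.0126  0.0016] 0.38
[-0.0247 -0.0136  0.0016] 0.38
[-0.0235 -0.0146  0.0016] 0.38
```

Call:
apply_moves(
  targets=[
    {"dx": -0.032, "dy": -0.005, "dz": 0, "ax": 0, "ay": 0.4, "az": 0.4},
    {"dx": -0.031, "dy": -0.0065, "dz": 0, "ax": 0, "ay": 0, "az": 0.4},
    {"dx": -0.03, "dy": -0.008, "dz": 0, "ax": 0, "ay": 0, "az": 0.4},
    {"dx": -0.029, "dy": -0.009, "dz": 0, "ax": 0, "ay": 0, "az": 0.4},
    {"dx": -0.028, "dy": -0.01, "dz": 0, "ax": 0, "ay": 0, "az": 0.4},
  ],
  jaw=1,
)

```text
t: 21.38
ee_pos: [0.5112, 0.2211, 0.1801]
tool_rot: [[-0.036, 0.999, -0.012], [0.999, 0.036, 0.008], [0.009, -0.012, -1.0]]
wrist_force: [0.4, -0.2, 0.4]
gripper_width: 1.002
```

Call:
apply_moves(
  targets=[
    {"dx": -0.027, "dy": -0.0115, "dz": 0, "ax": 0, "ay": 0, "az": 0.4},
    {"dx": -0.026, "dy": -0.0125, "dz": 0, "ax": 0, "ay": 0, "az": 0.4},
    {"dx": -0.024, "dy": -0.013, "dz": 0, "ax": 0, "ay": 0, "az": 0.4},
    {"dx": -0.01, "dy": -0.008, "dz": 0, "ax": 0, "ay": 0, "az": 0},
    {"dx": 0, "dy": 0, "dz": 0, "ax": 0, "ay": 0, "az": 0},
  ],
)

```text
t: 21.8
ee_pos: [0.4629, 0.1196, 0.1749]
tool_rot: [[-0.003, 1.0, -0.02], [1.0, 0.003, 0.003], [0.003, -0.02, -1.0]]
wrist_force: [0.2, -0.2, 0.2]
gripper_width: 0.999
```

```bash
python3 - <<'E'
from h import *
go(.462,.114,.15,90)
E
```

```text
t 21.8 p [0.4629 0.1196 0.1749] yaw 90.15 shift [-0.0056 -0.0004  0.0249] rot [-1.17 -0.15  0.16] F [ 0.2 -0.2  0.2] w 0.999
```

Call:
apply_moves(
  targets=[
    {"dx": -0.0056, "dy": 0, "dz": 0.03, "ax": -1.1, "ay": 0, "az": 0},
    {"dx": 0, "dy": 0, "dz": 0.03, "ax": 0, "ay": 0, "az": 0},
    {"dx": 0, "dy": 0, "dz": 0, "ax": 0, "ay": 0, "az": 0},
    {"dx": 0, "dy": 0, "dz": 0, "ax": 0, "ay": 0, "az": 0},
  ],
)

```text
t: 22.13
ee_pos: [0.4629, 0.1136, 0.1137]
tool_rot: [[-0.001, 1.0, 0.001], [1.0, 0.001, 0.002], [0.002, 0.001, -1.0]]
wrist_force: [0.2, 0.1, 0.8]
gripper_width: 1.0
```

```bash
python3 - <<'E'
from h import *
c=cam("wrist","w11")
h=cv2.cvtColor(c["color"],cv2.COLOR_RGB2HSV)
m=cv2.inRange(h,(12,120,80),(30,255,255));m[400:]=0
k,l,st,ce=cv2.connectedComponentsWithStats(m)
for i in range(1,k):
    if st[i,4]>60: print(st[i],ce[i])
print("proj",proj(c,[[.462,.114,.036],[.462,.114,.008]]))
go(.462,.114,.01,90)
a=c["color"];b=cv2.imread("pics/d10.png")[230:370,90:290,::-1]
cv2.imwrite("pics/w11b.png",np.hstack([cv2.resize(a,(440,330)),cv2.resize(b,(360,330))])[:,:,::-1])
E
```

```text
[274 207  20  25 369] [283.3902439  219.31436314]
[273 317  40  26 236] [292.36864407 325.10169492]
[ 272  338   45   40 1204] [293.45099668 358.05481728]
proj [[283.67484478 227.43210008]
 [283.7865067  215.76508782]]
t 22.18 p [0.4627 0.1136 0.1137] yaw 90.03 shift [ 1.000e-04 -8.000e-04  1.037e-01] rot [ 0.05 -0.12  0.03] F [ 0.2 -1.1 -0.7] w 0.997
```

View pics/w11b.png

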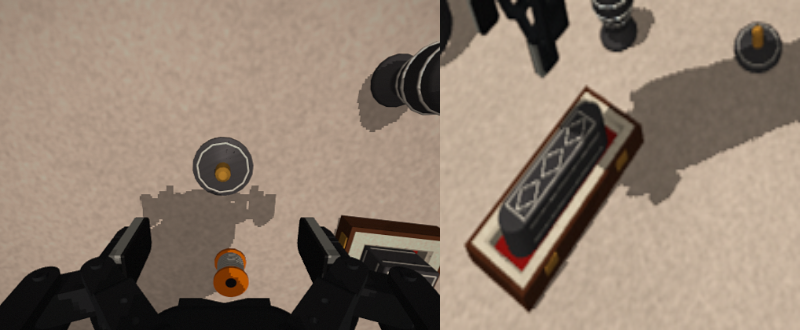

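Pen box lies flat in its recess (right panel). In the full-size wrist image the lid disc is at (282,211) and the knob at (283,219), so the lid is at about (0.462, 0.117).

Call:
apply_moves(
  targets=[
    {"dx": 0.003, "dy": -0.0008, "dz": 0.03, "ax": 0, "ay": 0, "az": 0},
    {"dx": 0, "dy": 0, "dz": 0.03, "ax": 0, "ay": 0, "az": 0},
    {"dx": 0, "dy": 0, "dz": 0.012, "ax": 0, "ay": 0, "az": 0},
    {"dx": 0, "dy": 0, "dz": 0, "ax": 0, "ay": 0, "az": 0},
  ],
)

```text
t: 22.52
ee_pos: [0.4675, 0.1207, 0.0458]
tool_rot: [[-0.003, 1.0, 0.01], [1.0, 0.003, 0.005], [0.005, 0.01, -1.0]]
wrist_force: [-0.1, 0.8, 0.1]
gripper_width: 1.001
```

```bash
python3 - <<'E'
from h import *
c=cam("wrist","w12")
h=cv2.cvtColor(c["color"],cv2.COLOR_RGB2HSV)
m=cv2.inRange(h,(12,120,80),(30,255,255));m[400:]=0
k,l,st,ce=cv2.connectedComponentsWithStats(m)
for i in range(1,k):
    if st[i,4]>60: print(st[i],ce[i])
print("proj",proj(c,[[.462,.117,.036],[.462,.117,.026],[.462,.117,.015]]))
go(.462,.117,.017,90)
E
```

```text
[262 250  26  37 690] [274.6884058  269.15942029]
proj [[274.42841149 277.92593001]
 [274.82421833 269.28398206]
 [275.214043   260.77264751]]
t 22.57 p [0.468  0.1209 0.0469] yaw 90.16 shift [-0.004  -0.0063  0.0298] rot [ 0.61 -0.29  0.16] F [-0.5  0.1  0.3] w 1.002
```

Lid position confirmed to within a millimetre. Correct, descend and grip the knob.

Call:
apply_moves(
  targets=[
    {"dx": -0.004, "dy": -0.006, "dz": 0.008, "ax": 0.6, "ay": -0.3, "az": 0},
    {"dx": 0, "dy": 0, "dz": 0.012, "ax": 0, "ay": 0, "az": 0},
    {"dx": 0, "dy": 0, "dz": 0.006, "ax": 0, "ay": 0, "az": 0},
  ],
)

```text
t: 22.82
ee_pos: [0.4654, 0.1179, 0.0241]
tool_rot: [[-0.003, 1.0, 0.007], [1.0, 0.003, 0.0], [0.0, 0.007, -1.0]]
wrist_force: [-0.7, 0.2, -1.2]
gripper_width: 1.002
```

```bash
python3 - <<'E'
from h import *
go(.462,.117,.017,90)
E
```

```text
t 22.82 p [0.4654 0.1179 0.0241] yaw 90.16 shift [-0.0009 -0.0035  0.0071] rot [ 0.39 -0.02  0.16] F [-0.7  0.2 -1.2] w 1.002
```

Call:
apply_moves(
  targets=[
    {"dx": -0.001, "dy": -0.0035, "dz": 0.005, "ax": 0.4, "ay": 0, "az": 0},
    {"dx": 0, "dy": -0.0005, "dz": 0.003, "ax": 0, "ay": 0, "az": 0},
  ],
)

```text
t: 22.98
ee_pos: [0.4615, 0.1166, 0.0155]
tool_rot: [[-0.002, 1.0, -0.0], [1.0, 0.002, 0.0], [0.0, -0.0, -1.0]]
wrist_force: [0.3, -0.8, -0.6]
gripper_width: 1.0
```

Call:
apply_moves(
  targets=[
    {"dx": 0, "dy": -0.0005, "dz": 0.001, "ax": 0.1, "ay": 0, "az": 0},
    {"dx": 0, "dy": -0.0005, "dz": 0.0005, "ax": 0, "ay": 0, "az": 0},
    {"dx": 0, "dy": 0, "dz": 0.0005, "ax": 0, "ay": 0, "az": 0},
  ],
  jaw=0.4,
  force=40,
)

```text
t: 23.23
ee_pos: [0.4601, 0.1164, 0.013]
tool_rot: [[-0.002, 1.0, -0.003], [1.0, 0.002, -0.0], [-0.0, -0.003, -1.0]]
wrist_force: [0.8, -0.8, -0.8]
gripper_width: 0.602
```

```bash
python3 - <<'E'
from h import *
go(.462,.117,.017,90)
E
```

```text
t 23.23 p [0.4601 0.1164 0.013 ] yaw 90.13 shift [ 0.0006  0.0019 -0.004 ] rot [-0.17  0.    0.13] F [ 0.8 -0.8 -0.8] w 0.602
```

Call:
apply_moves(
  targets=[
    {"dx": 0, "dy": 0.001, "dz": -0.005, "ax": 0, "ay": 0, "az": 0},
    {"dx": 0, "dy": 0, "dz": 0, "ax": 0, "ay": 0, "az": 0},
  ],
  jaw=0.5,
)

```text
t: 23.4
ee_pos: [0.4612, 0.1165, 0.0186]
tool_rot: [[-0.002, 1.0, -0.003], [1.0, 0.002, 0.0], [0.0, -0.003, -1.0]]
wrist_force: [0.6, -0.2, 0.8]
gripper_width: 0.498
```

```bash
python3 - <<'E'
from h import *
go(.462,.117,.018,90)
E
```

```text
t 23.4 p [0.4612 0.1165 0.0186] yaw 90.13 shift [0.0005 0.0008 0.0006] rot [-0.17 -0.    0.13] F [ 0.6 -0.2  0.8] w 0.498
```

Call:
apply_moves(
  targets=[
    {"dx": 0, "dy": 0.0005, "dz": 0, "ax": 0, "ay": 0, "az": 0},
    {"dx": 0, "dy": 0, "dz": 0, "ax": 0, "ay": 0, "az": 0},
    {"dx": 0, "dy": 0, "dz": 0, "ax": 0, "ay": 0, "az": 0},
    {"dx": 0, "dy": 0, "dz": 0, "ax": 0, "ay": 0, "az": 0},
  ],
  jaw=0.05,
)

```text
t: 23.73
ee_pos: [0.4627, 0.1166, 0.0197]
tool_rot: [[-0.002, 1.0, -0.001], [1.0, 0.002, 0.0], [0.0, -0.001, -1.0]]
wrist_force: [1.0, -0.4, -1.7]
gripper_width: 0.15
```

```bash
python3 - <<'E'
from h import *
go(.462,.117,.018,90)
E
```

```text
t 23.73 p [0.4627 0.1166 0.0197] yaw 90.12 shift [ 0.0004 -0.0006  0.0017] rot [-0.05 -0.01  0.12] F [ 1.  -0.4 -1.7] w 0.15
```

Knob gripped. Lift and carry toward the round case.

Call:
apply_moves(
  targets=[
    {"dx": 0, "dy": 0, "dz": -0.01, "ax": 0, "ay": 0, "az": 0},
    {"dx": 0, "dy": 0, "dz": -0.035, "ax": 0, "ay": 0, "az": 0},
    {"dx": 0, "dy": 0, "dz": -0.04, "ax": 0, "ay": 0, "az": 0},
    {"dx": 0, "dy": 0, "dz": -0.03, "ax": 0, "ay": 0, "az": 0},
  ],
)

```text
t: 24.07
ee_pos: [0.4571, 0.1158, 0.1332]
tool_rot: [[-0.004, 1.0, -0.017], [1.0, 0.004, 0.0], [0.0, -0.017, -1.0]]
wrist_force: [1.0, -0.6, -0.7]
gripper_width: 0.153
```

```bash
python3 - <<'E'
from h import *
go(.493,-.417,.15,30)
plan(.493,-.417,.15,30,17)
E
```

```text
t 24.07 p [0.4571 0.1158 0.1332] yaw 90.24 shift [-0.533   0.0334 -0.0175] rot [-0.88  0.49 60.23] F [ 1.  -0.6 -0.7] w 0.153
[-0.0238  0.0157 -0.001 ] 3.54
[-0.0243  0.016  -0.001 ] 3.54
[-0.0248  0.0163 -0.001 ] 3.54
[-0.0252  0.0165 -0.001 ] 3.54
[-0.0257  0.0168 -0.001 ] 3.54
[-0.0261  0.0171 -0.001 ] 3.54
[-0.0266  0.0174 -0.001 ] 3.54
[-0.027   0.0177 -0.001 ] 3.54
[-0.0275  0.018  -0.001 ] 3.54
[-0.0279  0.0183 -0.001 ] 3.54
[-0.0284  0.0187 -0.001 ] 3.54
[-0.0288  0.019  -0.001 ] 3.54
[-0.0292  0.0193 -0.001 ] 3.54
[-0.0297  0.0197 -0.001 ] 3.54
[-0.0301  0.02   -0.001 ] 3.54
[-0.0305  0.0204 -0.001 ] 3.54
[-0.0309  0.0207 -0.001 ] 3.54
```

Call:
apply_moves(
  targets=[
    {"dx": -0.024, "dy": 0.0157, "dz": -0.003, "ax": -0.6, "ay": 0.3, "az": 3.5},
    {"dx": -0.024, "dy": 0.016, "dz": -0.003, "ax": 0, "ay": 0, "az": 3.5},
    {"dx": -0.025, "dy": 0.016, "dz": -0.003, "ax": 0, "ay": 0, "az": 3.5},
    {"dx": -0.025, "dy": 0.0165, "dz": -0.003, "ax": 0, "ay": 0, "az": 3.5},
    {"dx": -0.0257, "dy": 0.017, "dz": -0.003, "ax": 0, "ay": 0, "az": 3.5},
  ],
)

```text
t: 24.48
ee_pos: [0.5272, -0.0097, 0.1615]
tool_rot: [[0.289, 0.957, 0.011], [0.957, -0.29, 0.008], [0.011, 0.008, -1.0]]
wrist_force: [0.2, 0.4, 0.1]
gripper_width: 0.148
```

Call:
apply_moves(
  targets=[
    {"dx": -0.026, "dy": 0.017, "dz": -0.002, "ax": 0, "ay": 0, "az": 3.5},
    {"dx": -0.0266, "dy": 0.0174, "dz": -0.002, "ax": 0, "ay": 0, "az": 3.5},
    {"dx": -0.027, "dy": 0.0177, "dz": -0.001, "ax": 0, "ay": 0, "az": 3.5},
    {"dx": -0.0275, "dy": 0.018, "dz": -0.001, "ax": 0, "ay": 0, "az": 3.5},
    {"dx": -0.028, "dy": 0.018, "dz": -0.001, "ax": 0, "ay": 0, "az": 3.5},
  ],
)

```text
t: 24.9
ee_pos: [0.5545, -0.1732, 0.1729]
tool_rot: [[0.572, 0.82, 0.016], [0.82, -0.572, 0.01], [0.017, 0.007, -1.0]]
wrist_force: [0.3, -0.1, -0.8]
gripper_width: 0.154
```

```bash
python3 - <<'E'
from h import *
go(.493,-.417,.15,30)
plan(.493,-.417,.15,30,7)
E
```

```text
t 24.9 p [ 0.5545 -0.1732  0.1729] yaw 55.11 shift [-0.2355  0.0889  0.0195] rot [ 0.2  -1.05 25.1 ] F [ 0.3 -0.1 -0.8] w 0.154
[-0.0296  0.0181  0.0033] 3.59
[-0.03    0.0184  0.0033] 3.59
[-0.0304  0.0187  0.0033] 3.59
[-0.0308  0.019   0.0033] 3.59
[-0.0312  0.0193  0.0033] 3.59
[-0.0316  0.0197  0.0033] 3.59
[-0.032   0.02    0.0033] 3.59
```

Call:
apply_moves(
  targets=[
    {"dx": -0.0296, "dy": 0.018, "dz": 0.003, "ax": 0.2, "ay": -1, "az": 3.6},
    {"dx": -0.03, "dy": 0.018, "dz": 0.003, "ax": 0, "ay": 0, "az": 3.6},
    {"dx": -0.03, "dy": 0.0187, "dz": 0.003, "ax": 0, "ay": 0, "az": 3.6},
    {"dx": -0.031, "dy": 0.019, "dz": 0.003, "ax": 0, "ay": 0, "az": 3.6},
    {"dx": -0.031, "dy": 0.019, "dz": 0.003, "ax": 0, "ay": 0, "az": 3.6},
  ],
)

```text
t: 25.32
ee_pos: [0.5215, -0.3526, 0.1619]
tool_rot: [[0.804, 0.595, 0.008], [0.595, -0.804, -0.0], [0.006, 0.005, -1.0]]
wrist_force: [-0.0, -1.3, -0.6]
gripper_width: 0.149
```

Call:
apply_moves(
  targets=[
    {"dx": -0.028, "dy": 0.017, "dz": 0.003, "ax": 0, "ay": 0, "az": 3},
    {"dx": -0.008, "dy": 0.005, "dz": 0, "ax": 0, "ay": 0, "az": 0},
    {"dx": 0, "dy": 0, "dz": 0, "ax": 0, "ay": 0, "az": 0},
    {"dx": 0, "dy": 0, "dz": 0, "ax": 0, "ay": 0, "az": 0},
  ],
)

```text
t: 25.65
ee_pos: [0.4975, -0.4038, 0.159]
tool_rot: [[0.845, 0.535, 0.005], [0.535, -0.845, -0.002], [0.003, 0.004, -1.0]]
wrist_force: [-0.1, 0.9, 0.0]
gripper_width: 0.149
```

```bash
python3 - <<'E'
from h import *
c=cam("wrist","w13")
go(.5535,-.382,.12,30)
print("pred rim",proj(c,[[.5535,-.382,.052],[.5535,-.382,.012]]))
h=cv2.cvtColor(c["color"],cv2.COLOR_RGB2HSV)
u,v=proj(c,[[.5535,-.382,.052]])[0]
# ivory/red surroundings -> dark blob of the box
m=((h[:,:,2]<95)&(h[:,:,1]<110)).astype(np.uint8)
k,l,st,ce=cv2.connectedComponentsWithStats(m)
for i in range(1,k):
    if st[i,4]>300: print(st[i],ce[i].round(1))
s=sensors.state();print("TCP px",proj(c,[s["ee_pos"]]))
E
```

```text
t 25.7 p [ 0.4978 -0.4033  0.1592] yaw 32.4 shift [0.0583 0.0117 0.0394] rot [ 0.26 -0.19  2.4 ] F [-0.9  0.1 -0.4] w 0.151
pred rim [[301.05912082 140.88436512]
 [298.74669036 137.16557083]]
[ 262  100   79   80 4955] [300.8 139.4]
[   15   213   545   207 47012] [297.4 357.2]
TCP px [[286.39959447 279.22588882]]
```

View pics/w13.png

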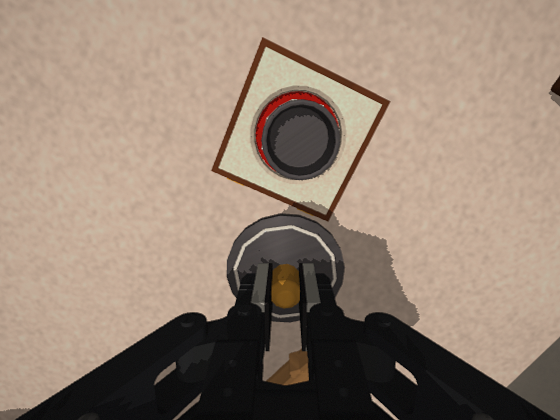

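Round box rim is centred at about (301.5,140.5), which agrees with (0.5535, -0.382). The lid hangs level from its knob, its disc centre near (285,267). That was picture 16, so all later checks are numeric.

```bash
python3 - <<'E'
from h import *
c=cam("wrist");s=sensors.state();z=s["ee_pos"][2]
for dz in(-.0117,): 
    b=ray(c,(285,267),z+dz)[0];print("lid-TCP tool",(s["tool_rot"].T@np.r_[b-s["ee_pos"][:2],0]).round(4))
print(ray(c,(301.5,140.5),.052))
go(.5535,-.382,.1,32)
E
```

```text
lid-TCP tool [ 0.0001 -0.0004 -0.    ]
[[ 0.55424083 -0.3816444 ]]
t 25.75 p [ 0.4986 -0.4022  0.1593] yaw 32.5 shift [0.057  0.0122 0.0595] rot [ 0.26 -0.21  0.5 ] F [0.6 0.5 0.2] w 0.155
```

Call:
apply_moves(
  targets=[
    {"dx": 0.03, "dy": 0.006, "dz": 0.01, "ax": 0.2, "ay": -0.2, "az": 0},
    {"dx": 0.024, "dy": 0.005, "dz": 0.02, "ax": 0, "ay": 0, "az": 0},
    {"dx": 0, "dy": 0, "dz": 0.02, "ax": 0, "ay": 0, "az": 0},
    {"dx": 0, "dy": 0, "dz": 0, "ax": 0, "ay": 0, "az": 0},
    {"dx": 0, "dy": 0, "dz": 0, "ax": 0, "ay": 0, "az": 0},
  ],
)

```text
t: 26.17
ee_pos: [0.5583, -0.372, 0.1122]
tool_rot: [[0.836, 0.549, 0.007], [0.549, -0.836, 0.001], [0.007, 0.003, -1.0]]
wrist_force: [-0.3, 0.5, -0.3]
gripper_width: 0.15
```

```bash
python3 - <<'E'
from h import *
go(.554,-.382,.066,32)
E
```

```text
t 26.17 p [ 0.5583 -0.372   0.1122] yaw 33.29 shift [-0.0094  0.0058  0.0461] rot [ 0.17 -0.38  1.29] F [-0.3  0.5 -0.3] w 0.15
```

Call:
apply_moves(
  targets=[
    {"dx": -0.009, "dy": 0.0055, "dz": 0.005, "ax": 0.2, "ay": -0.3, "az": 0},
    {"dx": 0, "dy": 0, "dz": 0.012, "ax": 0, "ay": 0, "az": 0},
    {"dx": 0, "dy": 0, "dz": 0.002, "ax": 0, "ay": 0, "az": 0},
    {"dx": 0, "dy": 0, "dz": 0, "ax": 0, "ay": 0, "az": 0},
  ],
)

```text
t: 26.5
ee_pos: [0.5545, -0.3817, 0.0955]
tool_rot: [[0.834, 0.551, 0.003], [0.551, -0.834, -0.001], [0.002, 0.003, -1.0]]
wrist_force: [-0.2, -0.2, -0.3]
gripper_width: 0.148
```

```bash
python3 - <<'E'
from h import *
go(.554,-.382,.066,32)
E
```

```text
t 26.5 p [ 0.5545 -0.3817  0.0955] yaw 33.44 shift [-0.0006 -0.0001  0.0295] rot [ 0.15 -0.13  1.44] F [-0.2 -0.2 -0.3] w 0.148
```

Call:
apply_moves(
  targets=[
    {"dx": -0.0005, "dy": 0, "dz": 0.01, "ax": 0.1, "ay": -0.1, "az": 0},
    {"dx": 0, "dy": 0, "dz": 0.009, "ax": 0, "ay": 0, "az": 0},
    {"dx": 0, "dy": 0, "dz": 0.002, "ax": 0, "ay": 0, "az": 0},
  ],
)

```text
t: 26.75
ee_pos: [0.5536, -0.3839, 0.0743]
tool_rot: [[0.836, 0.549, 0.002], [0.549, -0.836, -0.002], [0.001, 0.003, -1.0]]
wrist_force: [-0.0, -0.1, -1.4]
gripper_width: 0.151
```

```bash
python3 - <<'E'
from h import *
go(.554,-.382,.066,32)
E
```

```text
t 26.75 p [ 0.5536 -0.3839  0.0743] yaw 33.29 shift [ 0.0014 -0.0014  0.0083] rot [ 0.2  -0.04  1.29] F [-0.  -0.1 -1.4] w 0.151
```

Call:
apply_moves(
  targets=[
    {"dx": 0.0014, "dy": -0.0014, "dz": 0.004, "ax": 0.2, "ay": 0, "az": 0},
    {"dx": 0, "dy": 0, "dz": 0.003, "ax": 0, "ay": 0, "az": 0},
    {"dx": 0, "dy": 0, "dz": 0.0015, "ax": 0, "ay": 0, "az": 0},
  ],
)

```text
t: 27.0
ee_pos: [0.5537, -0.3822, 0.0655]
tool_rot: [[0.836, 0.548, 0.0], [0.548, -0.836, 0.001], [0.0, -0.0, -1.0]]
wrist_force: [-7.4, 1.9, 19.8]
gripper_width: 0.149
```

```bash
python3 - <<'E'
from h import *
go(.554,-.382,.066,32)
E
```

```text
t 27.0 p [ 0.5537 -0.3822  0.0655] yaw 33.24 shift [ 0.0003  0.     -0.0005] rot [-0.03 -0.02  1.24] F [-7.4  1.9 19.8] w 0.149
```

Contact at the predicted seating height (TCP 0.0655). Release and retreat.

Call:
apply_moves(
  targets=[
    {"dx": 0, "dy": 0, "dz": 0.0003, "ax": 0, "ay": 0, "az": 0},
    {"dx": 0, "dy": 0, "dz": 0, "ax": 0, "ay": 0, "az": 0},
    {"dx": 0, "dy": 0, "dz": 0, "ax": 0, "ay": 0, "az": 0},
    {"dx": 0, "dy": 0, "dz": -0.005, "ax": 0, "ay": 0, "az": 0},
  ],
  jaw=0.8,
)

```text
t: 27.33
ee_pos: [0.5538, -0.3819, 0.07]
tool_rot: [[0.836, 0.549, -0.0], [0.549, -0.836, 0.001], [0.0, -0.001, -1.0]]
wrist_force: [-1.0, -0.4, 0.2]
gripper_width: 0.711
```

Call:
apply_moves(
  targets=[
    {"dx": 0, "dy": 0, "dz": -0.02, "ax": 0, "ay": 0, "az": 0},
    {"dx": 0, "dy": 0, "dz": -0.04, "ax": 0, "ay": 0, "az": 0},
    {"dx": 0, "dy": 0, "dz": -0.04, "ax": 0, "ay": 0, "az": 0},
    {"dx": 0, "dy": 0, "dz": -0.03, "ax": 0, "ay": 0, "az": 0},
  ],
)

```text
t: 27.67
ee_pos: [0.5498, -0.3795, 0.196]
tool_rot: [[0.836, 0.549, -0.014], [0.549, -0.835, 0.01], [-0.006, -0.016, -1.0]]
wrist_force: [0.5, -0.3, 0.8]
gripper_width: 0.799
```

Call:
apply_moves(
  targets=[
    {"dx": -0.03, "dy": 0, "dz": 0, "ax": 0, "ay": 0, "az": 0},
    {"dx": -0.03, "dy": 0, "dz": 0, "ax": 0, "ay": 0, "az": 0},
    {"dx": 0, "dy": 0, "dz": 0, "ax": 0, "ay": 0, "az": 0},
    {"dx": 0, "dy": 0, "dz": 0, "ax": 0, "ay": 0, "az": 0},
  ],
)

```text
t: 28.0
ee_pos: [0.5038, -0.4137, 0.2095]
tool_rot: [[0.833, 0.553, 0.002], [0.553, -0.833, 0.001], [0.002, 0.001, -1.0]]
wrist_force: [0.5, 0.1, 0.1]
gripper_width: 0.801
```

```bash
python3 - <<'E'
from h import *
s=sensors.state();print(s["t"],s["ee_pos"],s["wrist_force"],s["joint_velocities"].round(3))
c=cam("wrist","w14");h=cv2.cvtColor(c["color"],cv2.COLOR_RGB2HSV)
print("lid seated pred disc",proj(c,[[.554,-.382,.054]]),"knob",proj(c,[[.554,-.382,.072],[.554,-.382,.082]]))
m=((h[:,:,2]<110)&(h[:,:,1]<110)).astype(np.uint8);m[230:]=0
b=cv2.inRange(h,(12,120,80),(30,255,255));b[230:]=0
for mm in (m,b):
    k,l,st,ce=cv2.connectedComponentsWithStats(mm)
    print([(st[i].tolist(),ce[i].round(1)) for i in range(1,k) if st[i,4]>80])
# bystanders in the fixed cameras vs the first pictures
for n in("scene","side"):
    a=cv2.imread(f"pics/{n}0.png").astype(int);f=cam(n,n+"F")["color"][:,:,::-1].astype(int);d=np.abs(a-f).max(2)
    for k,(u,v) in {"scene":{"tin":(189,202),"spool":(294,209),"vase":(311,275)},"side":{"tin":(282,158),"spool":(292,215),"vase":(185,228)}}[n].items():
        print(n,k,"changed px",(d[v-12:v+12,u-10:u+10]>40).mean().round(3))
E
```

```text
28.0 [ 0.50380625 -0.41368604  0.20950141] [0.5372696  0.05630346 0.06255995] [ 0.049 -0.025  0.022 -0.002  0.018  0.009  0.02 ]
lid seated pred disc [[287.54047546 135.94404521]] knob [[287.6903439  137.38178405]
 [287.78201011 138.26116911]]
[([518, 3, 42, 59, 628], array([535.9,  36. ])), ([249, 98, 74, 74, 1070], array([285.5, 135.5])), ([502, 99, 58, 42, 370], array([531. , 119.9])), ([259, 108, 56, 57, 2174], array([286.5, 136.1]))]
[([278, 129, 18, 19, 258], array([286.6, 138.4]))]
scene tin changed px 0.0
scene spool changed px 0.0
scene vase changed px 0.0
side tin changed px 0.0
side spool changed px 0.0
side vase changed px 0.0
```

```bash
python3 -c "
from rig import ctrl
print(ctrl.close_job())"
```

```text
the job is handed in; nothing more can be done
None
```

I packed the round box, the square box and the pen box, in that order, into their matching cases. Then I set the lid on the round box and handed the job in at about 28 s of the 115 s allowed. No verdict was reported.

**Seating:** Each piece touched down at the height expected for sitting flat, pressing with about 20–34 N before I let go. In the later pictures all three boxes looked flat in their recesses.

**Round box:** It may have hung 1–2 mm above the recess floor when I opened the jaws, because the arm had eased up slightly. A picture afterwards showed it sitting in its recess.

**Lid:** I checked this by image measurement only, because all 16 picture views were used. The disc and knob came out within about 2 pixels of where a seated lid should be. The dark outline measured 74 pixels across, where I expected about 67–70. I put that down to the box wall or shadow and did not check it further.

**Bystanders:** Comparing small patches around the vase, spool and tin in the first and last pictures from both fixed cameras showed no change.

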